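# Fit drip collars to the oil bottles

## Task

Get the oil bottles ready for service: every steel drip collar lying out goes on a bottle whose neck it fits (narrow collar on a slim neck, wide collar on a wide neck, one to a bottle). Lift that bottle's loose cap off, slide the collar down the neck until it sits flat on the ledge, and put the cap back on. In the end all four bottles are upright where they stood, with a cap of their own size fully on, and the things round about are left alone.

Things in the scene. Friction and masses are not known exactly. Their poses are not given: they have to be found in the camera images.
- bottle_slim_1: slim-necked green glass oil bottle, loose, capped at the start: body 56 mm across, straight to 44 mm, shoulder to 74 mm, flat ledge 38 mm across with its top 80 mm up; the plain neck above it, 26 mm across, ends at 120 mm. Origin: centre of the underside, z up. 0.45 kg. A wall shelf overhangs the back of the table beyond x = 0.61 m, 0.59 m up.
- cap_slim_1: loose wooden cap for a slim-necked bottle: 39 mm across, skirt 14 mm deep inside, about 2 mm play round the neck, top 4 mm thick; on it a round knob, 18 to 42 mm above the skirt's lower rim, 24 mm across from 25 to 40 mm. Origin: centre of the skirt's lower rim, z up; 106 mm above the table when on a bottle. Put down it stands on its skirt. 0.05 kg.
- collar_slim_1: steel drip collar for a slim-necked bottle (may be absent): ring 30 mm high, sleeve 39 mm across with 33 mm bore, widening to a cup rim 56 mm across, upright outside from 17 to 30 mm. Too narrow for a wide neck. Stands on the table sleeve down; grip across the rim. Origin: centre of the sleeve's lower end, z up; 80 mm above the table when seated. 0.06 kg.
- bottle_wide_1: wide-necked green glass oil bottle, loose, capped at the start: body 68 mm across, straight to 44 mm, shoulder to 74 mm, flat ledge 52 mm across with its top 80 mm up; the plain neck above it, 40 mm across, ends at 120 mm. Origin: centre of the underside, z up. 0.55 kg. A wall shelf overhangs the back of the table beyond x = 0.61 m, 0.59 m up.
- cap_wide_1: loose wooden cap for a wide-necked bottle: 53 mm across, skirt 14 mm deep inside, about 2 mm play round the neck, top 4 mm thick; on it a round knob, 18 to 42 mm above the skirt's lower rim, 28 mm across from 25 to 40 mm. Origin: centre of the skirt's lower rim, z up; 106 mm above the table when on a bottle. Put down it stands on its skirt. 0.05 kg.
- collar_wide_1: steel drip collar for a wide-necked bottle (may be absent): ring 30 mm high, sleeve 53 mm across with 47 mm bore, widening to a cup rim 66 mm across, upright outside from 17 to 30 mm. Too wide for a slim neck. Stands on the table sleeve down; grip across the rim. Origin: centre of the sleeve's lower end, z up; 80 mm above the table when seated. 0.06 kg.
- bottle_slim_2: slim-necked green glass oil bottle, loose, capped at the start: body 56 mm across, straight to 44 mm, shoulder to 74 mm, flat ledge 38 mm across with its top 80 mm up; the plain neck above it, 26 mm across, ends at 120 mm. Origin: centre of the underside, z up. 0.45 kg. A wall shelf overhangs the back of the table beyond x = 0.61 m, 0.59 m up.
- cap_slim_2: loose wooden cap for a slim-necked bottle: 39 mm across, skirt 14 mm deep inside, about 2 mm play round the neck, top 4 mm thick; on it a round knob, 18 to 42 mm above the skirt's lower rim, 24 mm across from 25 to 40 mm. Origin: centre of the skirt's lower rim, z up; 106 mm above the table when on a bottle. Put down it stands on its skirt. 0.05 kg.
- collar_slim_2: steel drip collar for a slim-necked bottle (may be absent): ring 30 mm high, sleeve 39 mm across with 33 mm bore, widening to a cup rim 56 mm across, upright outside from 17 to 30 mm. Too narrow for a wide neck. Stands on the table sleeve down; grip across the rim. Origin: centre of the sleeve's lower end, z up; 80 mm above the table when seated. 0.06 kg.
- bottle_wide_2: wide-necked green glass oil bottle, loose, capped at the start: body 68 mm across, straight to 44 mm, shoulder to 74 mm, flat ledge 52 mm across with its top 80 mm up; the plain neck above it, 40 mm across, ends at 120 mm. Origin: centre of the underside, z up. 0.55 kg. A wall shelf overhangs the back of the table beyond x = 0.61 m, 0.59 m up.
- cap_wide_2: loose wooden cap for a wide-necked bottle: 53 mm across, skirt 14 mm deep inside, about 2 mm play round the neck, top 4 mm thick; on it a round knob, 18 to 42 mm above the skirt's lower rim, 28 mm across from 25 to 40 mm. Origin: centre of the skirt's lower rim, z up; 106 mm above the table when on a bottle. Put down it stands on its skirt. 0.05 kg.
- collar_wide_2: steel drip collar for a wide-necked bottle (may be absent): ring 30 mm high, sleeve 53 mm across with 47 mm bore, widening to a cup rim 66 mm across, upright outside from 17 to 30 mm. Too wide for a slim neck. Stands on the table sleeve down; grip across the rim. Origin: centre of the sleeve's lower end, z up; 80 mm above the table when seated. 0.06 kg.
- mill: pepper mill standing on the table, 46 mm across, 129 mm high; not part of the job. Origin: centre of its underside.
- salt_drum: round paper salt drum at the back right, 65 mm across, 177 mm high; not part of the job. Origin: centre of its underside.
- spice_jar: spice jar with a black lid in front of the toaster, 54 mm across, 114 mm high; not part of the job. Origin: centre of its underside.
- teaspoon: steel teaspoon, 138 mm long, lying at the front edge of the table; not part of the job. Origin: centre of its underside.

How it is judged:
At the end, for the whole second after the job is handed in: Each collar present sits level on the ledge of a bottle of its neck size and each of the four caps fully on a bottle of its size (7 mm off axis, 5 mm in height, 0.12 rad); bottles upright (0.1 rad), within 60 mm of their starting places; all at rest (((horizontal distance between collar_slim_1 and bottle_slim_1 below 0.007 m and z of collar_slim_1 in the frame of bottle_slim_1 between 0.075 and 0.085 m and angle between the z axis of collar_slim_1 and the z axis of bottle_slim_1, either way round below 0.12 rad) or (horizontal distance between collar_slim_1 and bottle_slim_2 below 0.007 m and z of collar_slim_1 in the frame of bottle_slim_2 between 0.075 and 0.085 m and angle between the z axis of collar_slim_1 and the z axis of bottle_slim_2, either way round below 0.12 rad)) and distance of each of bottle_slim_1, bottle_wide_1, bottle_slim_2, bottle_wide_2 from where it was at the start of the episode below 0.06 m and ((horizontal distance between collar_wide_1 and bottle_wide_1 below 0.007 m and z of collar_wide_1 in the frame of bottle_wide_1 between 0.075 and 0.085 m and angle between the z axis of collar_wide_1 and the z axis of bottle_wide_1, either way round below 0.12 rad) or (horizontal distance between collar_wide_1 and bottle_wide_2 below 0.007 m and z of collar_wide_1 in the frame of bottle_wide_2 between 0.075 and 0.085 m and angle between the z axis of collar_wide_1 and the z axis of bottle_wide_2, either way round below 0.12 rad)) and ((horizontal distance between collar_slim_2 and bottle_slim_1 below 0.007 m and z of collar_slim_2 in the frame of bottle_slim_1 between 0.075 and 0.085 m and angle between the z axis of collar_slim_2 and the z axis of bottle_slim_1, either way round below 0.12 rad) or (horizontal distance between collar_slim_2 and bottle_slim_2 below 0.007 m and z of collar_slim_2 in the frame of bottle_slim_2 between 0.075 and 0.085 m and angle between the z axis of collar_slim_2 and the z axis of bottle_slim_2, either way round below 0.12 rad)) and ((horizontal distance between collar_wide_2 and bottle_wide_1 below 0.007 m and z of collar_wide_2 in the frame of bottle_wide_1 between 0.075 and 0.085 m and angle between the z axis of collar_wide_2 and the z axis of bottle_wide_1, either way round below 0.12 rad) or (horizontal distance between collar_wide_2 and bottle_wide_2 below 0.007 m and z of collar_wide_2 in the frame of bottle_wide_2 between 0.075 and 0.085 m and angle between the z axis of collar_wide_2 and the z axis of bottle_wide_2, either way round below 0.12 rad)) and ((horizontal distance between cap_slim_1 and bottle_slim_1 below 0.007 m and z of cap_slim_1 in the frame of bottle_slim_1 between 0.101 and 0.111 m and angle between the z axis of cap_slim_1 and the z axis of bottle_slim_1, either way round below 0.12 rad) or (horizontal distance between cap_slim_1 and bottle_slim_2 below 0.007 m and z of cap_slim_1 in the frame of bottle_slim_2 between 0.101 and 0.111 m and angle between the z axis of cap_slim_1 and the z axis of bottle_slim_2, either way round below 0.12 rad)) and linear speed of each of bottle_slim_1, bottle_wide_1, bottle_slim_2, bottle_wide_2, cap_slim_1, cap_wide_1, cap_slim_2, cap_wide_2, collar_slim_1, collar_wide_1, collar_slim_2, collar_wide_2 below 0.03 m/s and ((horizontal distance between cap_wide_1 and bottle_wide_1 below 0.007 m and z of cap_wide_1 in the frame of bottle_wide_1 between 0.101 and 0.111 m and angle between the z axis of cap_wide_1 and the z axis of bottle_wide_1, either way round below 0.12 rad) or (horizontal distance between cap_wide_1 and bottle_wide_2 below 0.007 m and z of cap_wide_1 in the frame of bottle_wide_2 between 0.101 and 0.111 m and angle between the z axis of cap_wide_1 and the z axis of bottle_wide_2, either way round below 0.12 rad)) and ((horizontal distance between cap_slim_2 and bottle_slim_1 below 0.007 m and z of cap_slim_2 in the frame of bottle_slim_1 between 0.101 and 0.111 m and angle between the z axis of cap_slim_2 and the z axis of bottle_slim_1, either way round below 0.12 rad) or (horizontal distance between cap_slim_2 and bottle_slim_2 below 0.007 m and z of cap_slim_2 in the frame of bottle_slim_2 between 0.101 and 0.111 m and angle between the z axis of cap_slim_2 and the z axis of bottle_slim_2, either way round below 0.12 rad)) and ((horizontal distance between cap_wide_2 and bottle_wide_1 below 0.007 m and z of cap_wide_2 in the frame of bottle_wide_1 between 0.101 and 0.111 m and angle between the z axis of cap_wide_2 and the z axis of bottle_wide_1, either way round below 0.12 rad) or (horizontal distance between cap_wide_2 and bottle_wide_2 below 0.007 m and z of cap_wide_2 in the frame of bottle_wide_2 between 0.101 and 0.111 m and angle between the z axis of cap_wide_2 and the z axis of bottle_wide_2, either way round below 0.12 rad)) and angle between each of bottle_slim_1, bottle_wide_1, bottle_slim_2, bottle_wide_2's own z axis and vertical below 0.1 rad and angle between each of cap_slim_1, cap_wide_1, cap_slim_2, cap_wide_2's own z axis and vertical below 0.2 rad); the robot touches nothing.
It fails at once if a bottle was tipped over (angle between any of bottle_slim_1, bottle_wide_1, bottle_slim_2, bottle_wide_2's own z axis and vertical above 0.5 rad).
It fails at once if a thing that is not part of the job was pushed away or knocked over (distance of any of mill, salt_drum, spice_jar, teaspoon from where it was at the start of the episode above 0.05 m).
Of collar_slim_1, collar_wide_1, collar_slim_2, collar_wide_2 only 2 to 3 are there at a start; the rules pass over those that are not, and their reading is None.
At some moment in a run one of collar_slim_1, collar_wide_1, collar_slim_2, collar_wide_2 may be knocked a few centimetres aside while the robot is not near it.
It also fails if it takes over 210 s, if anything falls off the work surface, if the arm or the gripper's body presses on something with over 40 N, if the wrist force passes 120 N, or if a joint passes its speed limit or range.

## Robot

A 6-joint arm with a two-finger parallel gripper is mounted at the origin on a cart in front of the work surface, level with it; the furniture and walls round the work are solid. World frame = base frame: x ahead of the robot, y to its left, z up, the work surface at z = 0. Lengths are in m, angles in rad, forces in N, time in s.
With the tool pointing down it reaches from about 0.275 to 0.85 m from the base axis. Payload 5.2 kg.
Tool frame: the origin (TCP) lies on the centre line of the jaws, within the pads' length; the fingertips stand ahead of it and the grasp point (between the pads) lies 2 mm behind it (manip.finger_overhang is the z of the fingertips in the tool frame, in m); z points along the fingers, y is the line along which they close (so a half turn about z gives the same grasp; the last joint's range is limited). The gripper opens to 85 mm and grips with 20 to 120 N. Pads are 22 mm wide; open, the fingers measure 114 mm over their backs; the gripper's body (76 mm by 85 mm) begins 54 mm behind the grasp point. The pads swing forward as they close: fully open they stand 13 mm farther back than shut.
Start: joints at [1.12, 0.259, 1.535, -0, 1.348, -0.203], TCP at [0.135, 0.533, 0.248] pointing down, gripper open.
Joint ranges: [-3.14, 3.14], [-0.91, 2.08], [0.19, 2.58], [-1.22, 4.36], [0.22, 2.71], [-3.12, 3.12]. Speed limits (rad/s): [2.57, 2.57, 3.14, 3.14, 3.14, 3.14].

## Interface

Orientations are given as a unit quaternion [w, x, y, z].
In Python, from plant import manip gives the robot as it stands.
- The arm moves only by the tool nudge_tcp, called after "Call:" in YAML: its name, and indented under it one key for each argument. Schema: {"type":"object","properties":{"moves":{"type":"array","items":{"type":"array","prefixItems":[{"type":"array","items":{"type":"number"},"minItems":3,"maxItems":3},{"type":"array","items":{"type":"number"},"minItems":3,"maxItems":3}],"minItems":2,"maxItems":2},"minItems":1,"maxItems":12},"finger_gap":{"type":"number"},"only":{"type":"string"},"quiet":{"type":"boolean"},"lines":{"type":"string"}},"required":["moves"],"additionalProperties":false}. moves is a list of rows, 1 to 12 of them, each written [[dx, dy, dz], [rx, ry, rz]]: dx, dy, dz in units of 50 mm, then a rotation vector rx, ry, rz in rad; each row is the pose to reach, as a shift and turn from the pose commanded when the call began, along the tool's axes at that moment; what a row does not reach only later rows make up. A row lasts 1/10 s, in which the tool goes at most 0.05 m and 0.15 rad, less where a joint would pass 70% of its speed; a pose out of reach is approached as far as the arm can. finger_gap is the finger opening in m, set as the call begins (left out keeps the last). The fingers move at their own pace and stop on an object; the grip force is fixed at half the most. Time passes only in rows, so rows that do not move let the fingers close. The tool returns the time, the measured TCP pose, the force, the opening and the grip force at its end. only (a regular expression) keeps the lines of the reply that match it, lines (a string "A,B") keeps lines A to B, and quiet returns only ok. Input that does not fit is refused with a message, and nothing moves.
- manip.read_state(): the state, without advancing time (a new reading comes with each control period).
- manip.get_image(name): name is "side" or "top"; returns a dict with "frame" (480x640x3 uint8, red, green, blue), "K" (3x3 intrinsics, pixels), "R" (3x3) and "t" (3): a world point X has camera coordinates R X + t. Camera axes: x right, y down, z forward; pixel columns grow to the right and rows downward; lengths in m; the calibration is good to about 2 mm. A picture is of the moment at which its call begins. There is no depth.
- manip.sign_off(): hands the job in; it is judged then, once.
The state is a dict: "time_s": time; "joint_positions": joint angles; "joint_velocities": joint speeds; "effort": joint torques, N m; "tool_pos": TCP position; "ee_rot": TCP orientation; "wrist_force": force on the tool from outside, world axes, zero at the start; "torque": the same for the moment, N m; "width": finger opening in m; "grip_force": force on a finger pad.
Only numpy, scipy, OpenCV 4.12 (cv2) and the standard library are available. Lean on these libraries where they do the work, as an engineer would, in place of code of your own. Each camera call takes 0.05 s, during which the arm holds its last target. There are 200 camera calls.

## Working session

There is one attempt and no reset: what is moved stays moved. The work goes in short steps, Python scripts to look and compute and a tool call to move; the robot and the scene stay as the last step left them, time stands still between calls to the robot, and variables do not carry over. Pictures are saved under pics/ and viewed, at most 14 in all, crops included, and the job is handed in when it is done.

```bash
ls; mkdir -p pics
```

Run:
```python
from plant import manip
import cv2
s=manip.read_state();print(s, manip.finger_overhang)
for n in("top","side"):
    d=manip.get_image(n);cv2.imwrite(f"pics/{n}0.png",d["frame"][:,:,::-1]);print(d["K"],d["R"],d["t"])
```

```text
pics
plant.py
{'time_s': 0.0, 'joint_positions': array([ 1.12019222e+00,  2.59328923e-01,  1.53608916e+00,  3.49110735e-05,
        1.34796889e+00, -2.02805123e-01]), 'joint_velocities': array([ 7.51609629e-04,  7.11426856e-04,  5.81512772e-04,  3.67617374e-04,
       -1.43142333e-03,  8.09599395e-05]), 'effort': array([-2.74559115e-04, -4.46023893e+01, -2.90565723e+01, -3.02038989e-04,
        1.18101941e-02,  2.14166528e-05]), 'tool_pos': array([0.13465093, 0.53276028, 0.24747979]), 'ee_rot': array([-3.04039562e-04,  1.23586531e-01,  9.92333394e-01, -8.44240844e-04]), 'wrist_force': array([ 0.39776869, -0.29437002, -0.38211973]), 'torque': array([-0.02378533, -0.03747015, -0.06900496]), 'grip_force': 0.0, 'width': 0.08556808229129954} 0.017
[[614.52999858   0.         332.04298294]
 [  0.         614.52999858 237.21744044]
 [  0.           0.           1.        ]] [[ 0.01580249 -0.99980981  0.01142954]
 [-0.98336698 -0.01760916 -0.18077417]
 [ 0.18094105 -0.00838275 -0.98345822]] [0.15333371 0.53699983 1.15072089]
[[452.01124767   0.         320.55638464]
 [  0.         452.01124767 238.0123446 ]
 [  0.           0.           1.        ]] [[-0.74372095 -0.66848113  0.00348314]
 [-0.57347512  0.63532685 -0.51719057]
 [ 0.34351921 -0.38664295 -0.85586318]] [0.49722743 0.24385546 0.90452755]
```
View pics/top0.png

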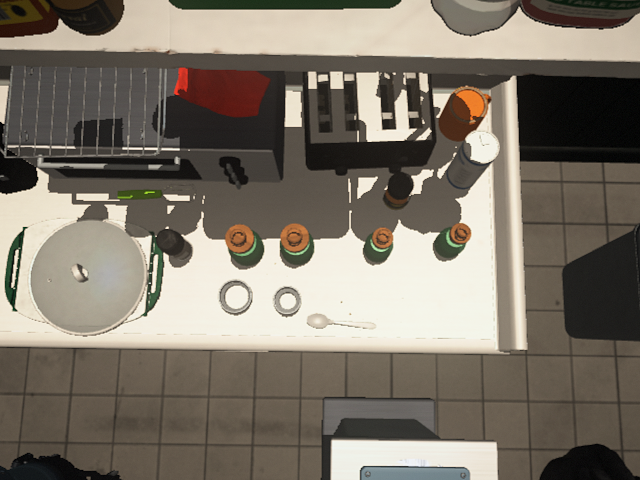

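View pics/side0.png

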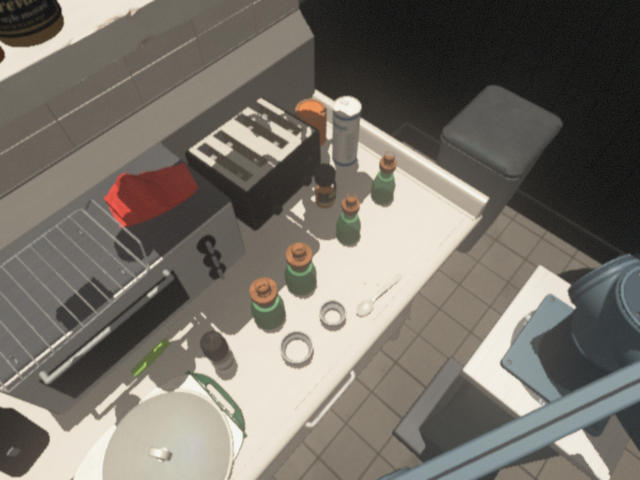

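Top view: two wide bottles with caps at about (241,235) and (295,233), and two slim ones at (380,238) and (458,233). The wide collar is at (236,296), the slim one at (287,301), and the teaspoon at (340,322). The side view shows the same six things.

Create vis.py:
```python
import numpy as np, cv2
from scipy.optimize import minimize
from plant import manip
def proj(d,X):
    c=np.asarray(X)@d["R"].T+d["t"]; p=c@d["K"].T; return p[:,:2]/p[:,2:]
def back(d,uv,z):
    r=d["R"].T@np.linalg.inv(d["K"])@[uv[0],uv[1],1]; o=-d["R"].T@d["t"]; return (o+r*(z-o[2])/r[2])[:2]
A=np.linspace(0,2*np.pi,48,endpoint=False)
def circ(x,y,r,z): return np.c_[x+r*np.cos(A),y+r*np.sin(A),0*A+z]
S=8
# parts: list of hulls, each a list of (r,z)
def cap(w,z=.106):
    R,k=(.0265,.014) if w else (.0195,.012); return [[(R,z),(R,z+.018)],[(k,z+.025),(k,z+.040),(k-.002,z+.042)]]
def collar(w,z=0): 
    r,R=(.0265,.033) if w else (.0195,.028); return [[(r,z),(R,z+.017),(R,z+.03)]]
def model(d,parts,x,y,o,n):
    m=np.zeros((n*S,n*S),np.uint8)
    for h in parts:
        p=(proj(d,np.vstack([circ(x,y,r,z) for r,z in h]))-o+.5)*S
        cv2.fillConvexPoly(m,cv2.convexHull(np.round(p).astype(np.int32)),1)
    return cv2.resize(m.astype(np.float32),(n,n),interpolation=cv2.INTER_AREA)
def capmask(f):
    h=cv2.cvtColor(f,cv2.COLOR_RGB2HSV).astype(int); return ((h[...,0]<20)&(h[...,1]>110)&(h[...,2]>40)).astype(np.uint8)
def ringmask(f):
    h=f.astype(int).max(2); m=(h<175).astype(np.uint8); return m
def fit(d,parts,mask,xy,n=70,fill=False):
    """xy start -> fitted xy, iou"""
    z=np.mean([q[1] for h in parts for q in h]); c=proj(d,[[*xy,z]])[0]; o=np.clip(np.round(c-n/2),0,[640-n,480-n]).astype(int)
    m=mask[o[1]:o[1]+n,o[0]:o[0]+n].copy()
    k,l,st,ce=cv2.connectedComponentsWithStats(m); 
    b=min(range(1,k),key=lambda i:np.hypot(*(ce[i]+o-c))+(100 if st[i,4]<40 else 0)); m=(l==b).astype(np.uint8)
    if fill:
        cs,_=cv2.findContours(m,cv2.RETR_EXTERNAL,cv2.CHAIN_APPROX_NONE); cv2.drawContours(m,cs,-1,1,-1)
    g=lambda v:-np.minimum(q:=model(d,parts,v[0],v[1],o,n),m).sum()/np.maximum(q,m).sum()
    best=None
    for s in (.008,.003):
        r=minimize(g,best.x if best else xy,method="Nelder-Mead",options=dict(initial_simplex=np.array(best.x if best else xy)+[[0,0],[s,0],[0,s]],xatol=1e-4,fatol=1e-5)); best=r
    return r.x,-r.fun
```

Create look0.py:
```python
from vis import *
T,Sd=manip.get_image("top"),manip.get_image("side")
for n,w,uvt,k in [("Wa",1,(241,235),0),("Wb",1,(295,233),0),("Sa",0,(380,238),0),("Sb",0,(458,233),0),("cW",1,(236,296),1),("cS",0,(287,301),1)]:
    xy=back(T,uvt,.13 if not k else .02)
    for d in(T,Sd):
        print(n,*(fit(d,collar(w),ringmask(d["frame"]),xy,fill=True) if k else fit(d,cap(w),capmask(d["frame"]),xy)))
o=[]
for d,(x,y) in((T,(220,210)),(Sd,(240,225))):
    o.append(cv2.resize(d["frame"][y:y+130,x:x+130],(390,390)))
    o.append(cv2.resize((capmask(d["frame"])*200+ringmask(d["frame"])*55)[y:y+130,x:x+130,None].repeat(3,2),(390,390)))
cv2.imwrite("pics/m0.png",cv2.resize(np.vstack([np.hstack(o[:2]),np.hstack(o[2:])]),(600,600))[:,:,::-1])
```

```bash
python3 look0.py
```

```text
Wa [0.51706577 0.33331507] 0.8931324481964111
Wa [0.51917033 0.33064322] 0.7209985256195068
Wb [0.52101458 0.23247756] 0.9082828760147095
Wb [0.52437829 0.22763642] 0.6772775053977966
Sa [0.52304406 0.07092459] 0.8399360775947571
Sa [0.52730821 0.06343383] 0.3401317298412323
Sb [ 0.53361191 -0.07213805] 0.7783656716346741
Sb [ 0.5411689  -0.07575747] 0.13816790282726288
cW [0.41645559 0.34982449] 0.9081331491470337
cW [0.42696145 0.34451321] 0.28737136721611023
cS [0.41042728 0.24824281] 0.8815341591835022
cS [0.42173397 0.23670826] 0.26526010036468506
```

View pics/m0.png

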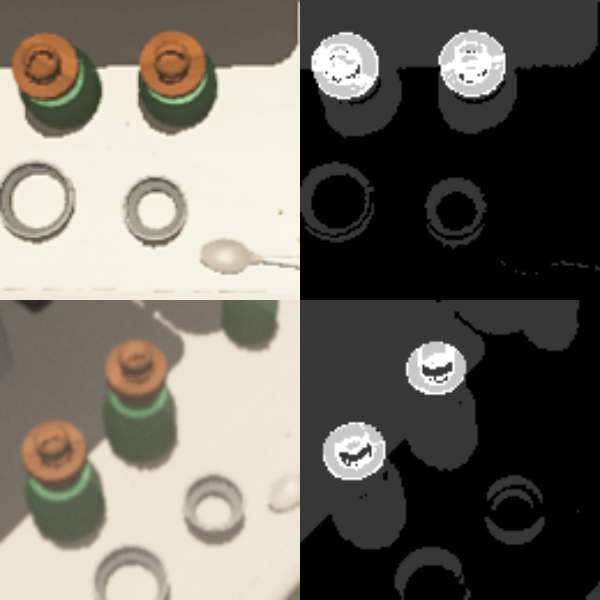

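The crops show both wide bottles, the two rings and the spoon clearly. The colour masks are too tight in the side view, so I'm loosening them.

Run:
```python
s=open('vis.py').read()
i=s.index("def capmask");j=s.index("def fit")
s=s[:i]+'''def capmask(f):
    f=f.astype(float); return ((f[...,0]>1.35*f[...,1])&(f[...,0]>40)).astype(np.uint8)
def ringmask(f):
    v=f.max(2); return ((v<0.9*np.percentile(v[v>150],70))).astype(np.uint8)
'''+s[j:]
s=s.replace('"""xy start -> fitted xy, iou"""','fill=True')
open('vis.py','w').write(s)
```

```bash
sed -i 's/m0.png/m1.png/' look0.py; python3 look0.py
```

```text
Wa [0.51716772 0.33352978] 0.9193933606147766
Wa [0.5197514  0.33009447] 0.7922647595405579
Wb [0.52111823 0.23270269] 0.9211743474006653
Wb [0.52362209 0.2280958 ] 0.7622102499008179
Sa [0.52341295 0.07069729] 0.8717190623283386
Sa [0.52752345 0.06402334] 0.5172538757324219
Sb [ 0.53337373 -0.07236469] 0.8301988840103149
Sb [ 0.53822671 -0.08296652] 0.16343368589878082
cW [0.41714578 0.34937688] 0.9460738301277161
cW [0.41283322 0.35450631] 0.8975144028663635
cS [0.41114339 0.24818952] 0.9277426600456238
cS [0.40728604 0.25476465] 0.870539128780365
```

View pics/m1.png

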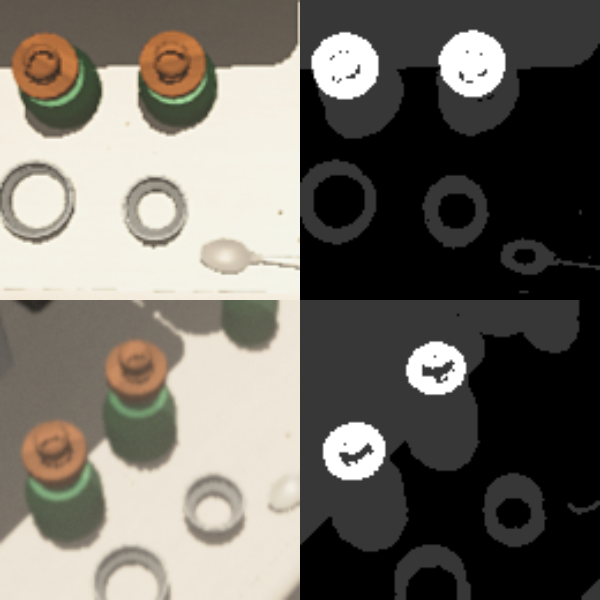

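Run:
```python
from vis import *
T,Sd=manip.get_image("top"),manip.get_image("side")
o=[]
for d in(T,Sd):
  for w,x,y in((1,.5171,.3335),(0,.5334,-.0723)):
    c=proj(d,[[x,y,.13]])[0]; a=np.round(c-22).astype(int); print(c)
    p=cv2.resize(d["frame"][a[1]:a[1]+45,a[0]:a[0]+45],(300,300),interpolation=cv2.INTER_NEAREST).copy()
    for h in cap(w):
      for r,z in h: cv2.polylines(p,[np.round((proj(d,circ(x,y,r,z))-a+.5)*300/45).astype(np.int32)],True,(0,0,255),1)
    o.append(p)
cv2.imwrite("pics/m2.png",np.vstack([np.hstack(o[:2]),np.hstack(o[2:])])[:,:,::-1])
```

```text
[237.98756086 236.73595976]
[461.27900544 231.86461507]
[261.58965669 287.38102828]
[387.74730024 159.16875437]
```

View pics/m2.png

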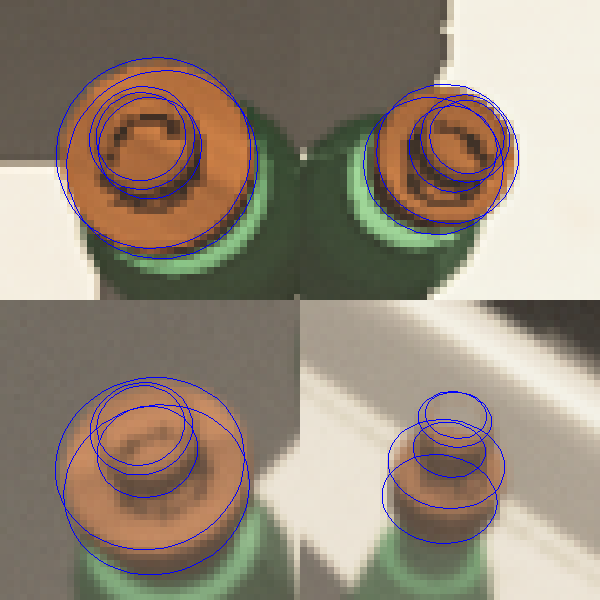

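The overlay shows the cap outlines located within about 1 px. The knob looks a few mm lower than the model says, so next is a joint fit over both cameras.

Create look1.py:
```python
from vis import *
def capmask(f):
    f=f.astype(float); return ((f[...,0]>1.22*f[...,1])&(f[...,0]>1.4*f[...,2])&(f[...,0]>40)).astype(np.uint8)
def local(d,mask,xy,z,n=60):
    c=proj(d,[[*xy,z]])[0]; o=np.round(c-n/2).astype(int)
    m=mask[o[1]:o[1]+n,o[0]:o[0]+n].copy(); m=cv2.morphologyEx(m,cv2.MORPH_OPEN,np.ones((2,2),np.uint8))
    k,l,st,ce=cv2.connectedComponentsWithStats(m); b=min(range(1,k),key=lambda i:np.hypot(*(ce[i]+o-c))+(100 if st[i,4]<40 else 0)); m=(l==b).astype(np.uint8)
    cs,_=cv2.findContours(m,cv2.RETR_EXTERNAL,cv2.CHAIN_APPROX_NONE); cv2.drawContours(m,cs,-1,1,-1); return m,o
def joint(cams,masks,mk,xy,z,extra,n=60):
    L=[local(d,m,xy,z,n) for d,m in zip(cams,masks)]
    def g(v):
        s=0
        for d,(m,o) in zip(cams,L):
            q=model(d,mk(*v[2:]),v[0],v[1],o,n); s-=np.minimum(q,m).sum()/np.maximum(q,m).sum()
        return s/len(cams)
    v=np.array([*xy,*extra])
    for s in(.006,.003,.0015): r=minimize(g,v,method="Nelder-Mead",options=dict(initial_simplex=v+np.vstack([0*v,s*np.eye(len(v))]),xatol=1e-5,fatol=1e-5)); v=r.x
    return v,-r.fun,[int(m.sum()) for m,_ in L]
def capk(w):
    R,k=(.0265,.014) if w else (.0195,.012)
    return lambda dz=0,dk=0:[[(R,.106+dz),(R,.124+dz)],[(k,.128+dz),(k,.148+dz+dk)]]
CAPS=[("Wa",1,(.5171,.3335)),("Wb",1,(.521,.2325)),("Sa",0,(.523,.0707)),("Sb",0,(.5334,-.0723))]
COLS=[("cW",1,(.415,.351)),("cS",0,(.410,.250))]
if __name__=="__main__":
    T,Sd=manip.get_image("top"),manip.get_image("side")
    np.set_printoptions(precision=4,suppress=True)
    for cams in((T,),(Sd,),(T,Sd)):
        cm=[capmask(d["frame"]) for d in cams]; rm=[ringmask(d["frame"]) for d in cams]
        for n,w,xy in CAPS:
            print(n,*joint(cams,cm,capk(w),xy,.13,[]),*(joint(cams,cm,capk(w),xy,.13,[0,0]) if len(cams)==2 else ()))
        for n,w,xy in COLS:
            print(n,*joint(cams,rm,lambda dz=0:collar(w,dz),xy,.015,[]),*(joint(cams,rm,lambda dz=0:collar(w,dz),xy,.015,[0]) if len(cams)==2 else ()))
```

```bash
python3 look1.py
```

```text
Wa [0.5155 0.3315] 0.9411442875862122 [674]
Wb [0.5193 0.2306] 0.9514063596725464 [671]
Sa [0.5217 0.069 ] 0.9059273600578308 [356]
Sb [ 0.5325 -0.0742] 0.8866443634033203 [361]
cW [0.4154 0.3471] 0.9465466141700745 [967]
cS [0.4092 0.2463] 0.9253784418106079 [682]
Wa [0.5141 0.3321] 0.9061840176582336 [627]
Wb [0.5181 0.2306] 0.8758816123008728 [548]
Sa [0.5207 0.0681] 0.7103621959686279 [251]
Sb [ 0.53   -0.0751] 0.6066784262657166 [199]
cW [0.41   0.3549] 0.8995219469070435 [1015]
cS [0.4042 0.2552] 0.8707612156867981 [685]
Wa [0.5152 0.3315] 0.9217623472213745 [674, 627] [ 0.5159  0.3315 -0.0034 -0.0005] 0.9251426458358765 [674, 627]
Wb [0.519  0.2306] 0.9100426435470581 [671, 548] [ 0.5194  0.2305 -0.0029 -0.0069] 0.9172345399856567 [671, 548]
Sa [0.5212 0.0689] 0.8037272691726685 [356, 251] [ 0.5217  0.0686 -0.0017 -0.016 ] 0.8523906469345093 [356, 251]
Sb [ 0.5318 -0.0737] 0.7403377890586853 [361, 199] [ 0.5323 -0.0748 -0.0039 -0.0184] 0.7972191572189331 [361, 199]
cW [0.4141 0.3488] 0.8567056655883789 [967, 1015] [ 0.4164  0.3495 -0.0158] 0.9021972417831421 [967, 1015]
cS [0.4081 0.2481] 0.8254601955413818 [682, 685] [ 0.4107  0.2472 -0.0176] 0.8814400434494019 [682, 685]
```

```bash
sed -i 's/m=cv2.morphologyEx(m,cv2.MORPH_OPEN,np.ones((2,2),np.uint8))/m=cv2.morphologyEx(m,cv2.MORPH_OPEN,cv2.getStructuringElement(cv2.MORPH_CROSS,(3,3)))/' look1.py; python3 look1.py
```

Run:
```python
from look1 import *
T,Sd=manip.get_image("top"),manip.get_image("side")
o=[]
for d in(T,Sd):
  for w,x,y,pt in((1,.417,.3495,collar(1)),(1,.5171,.3335,cap(1))):
    c=proj(d,[[x,y,pt[0][0][1]+.02]])[0]; a=np.round(c-25).astype(int)
    p=cv2.resize(d["frame"][a[1]:a[1]+50,a[0]:a[0]+50],(300,300),interpolation=cv2.INTER_NEAREST).copy()
    for h in pt:
      for r,z in h: cv2.polylines(p,[np.round((proj(d,circ(x,y,r,z))-a+.5)*6).astype(np.int32)],True,(255,0,255),1)
    o.append(p)
cv2.imwrite("pics/m3.png",np.vstack([np.hstack(o[:2]),np.hstack(o[2:])])[:,:,::-1])
```

```text
Wa [0.5174 0.3335] 0.940031111240387 [672]
Wb [0.5213 0.2325] 0.950669527053833 [670]
Sa [0.5237 0.0709] 0.9091344475746155 [357]
Sb [ 0.534  -0.0719] 0.8811560869216919 [358]
cW [0.4174 0.3492] 0.9474993944168091 [966]
cS [0.4109 0.2483] 0.9242131114006042 [680]
Wa [0.5169 0.332 ] 0.9114418625831604 [630]
Wb [0.5203 0.2308] 0.8825024366378784 [550]
Sa [0.5241 0.0668] 0.7037743330001831 [248]
Sb [ 0.5334 -0.0764] 0.6118546724319458 [200]
cW [0.4128 0.3546] 0.8971831798553467 [1009]
cS [0.4076 0.2543] 0.8692528009414673 [682]
Wa [0.5168 0.3328] 0.9194347858428955 [672, 630] [ 0.5168  0.3327  0.0014 -0.0024] 0.9200469255447388 [672, 630]
Wb [0.5209 0.232 ] 0.9082189798355103 [670, 550] [ 0.5205  0.2323  0.0014 -0.0058] 0.9125414490699768 [670, 550]
Sa [0.5232 0.0706] 0.7980332970619202 [357, 248] [ 0.5227  0.071   0.0028 -0.0171] 0.8441689014434814 [357, 248]
Sb [ 0.5334 -0.0721] 0.7403541803359985 [358, 200] [ 0.5342 -0.0733 -0.0023 -0.0189] 0.7953335046768188 [358, 200]
cW [0.4163 0.3503] 0.8869948387145996 [966, 1009] [ 0.4177  0.3507 -0.0106] 0.908457338809967 [966, 1009]
cS [0.4104 0.2494] 0.8610493540763855 [680, 682] [ 0.4118  0.2492 -0.0118] 0.8862053155899048 [680, 682]
```

View pics/m3.png

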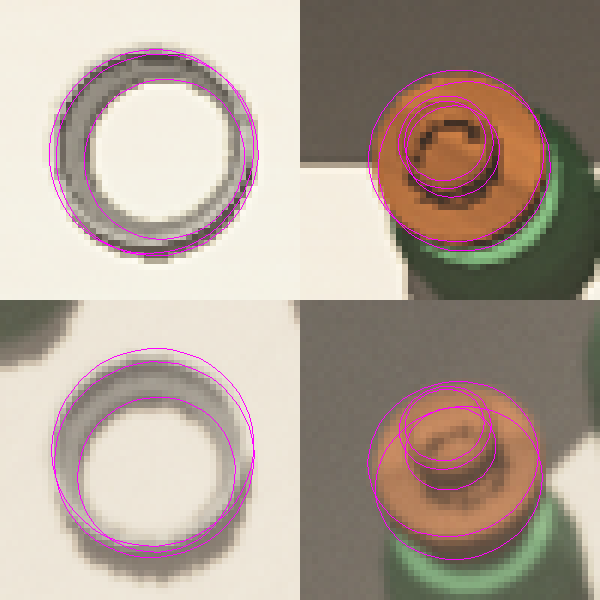

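The fits agree, though the side camera is biased down by 1–1.5 px and by shadow. I'll use the top camera's numbers and check them against the grasps. First cap is bottle Wb.

Create go.py:
```python
import sys,numpy as np
from plant import manip
from scipy.spatial.transform import Rotation as Q
s=manip.read_state(); w,x,y,z=s["ee_rot"]; R=Q.from_quat([x,y,z,w])
for a in sys.argv[1:]:
    t=np.array([float(v) for v in a.split(",")])
    print(np.round(R.inv().apply(t[:3]-s["tool_pos"]),4), np.round((R.inv()*Q.from_matrix([[-1,0,0],[0,1,0],[0,0,-1]])).as_rotvec(),3))
```

```bash
python3 go.py .5213,.2325,.23
```

```text
[-0.4484 -0.1968  0.0183] [ 0.     0.    -0.248]
```

Careful with the scale: shifts go in units of 50 mm. That gives: -0.448 m is -8.96, -0.43 m is -8.6.

Call:
nudge_tcp:
  moves:
    - [[-0.8,-0.4,0],[0,0,-0.1]]
    - [[-1.6,-0.7,0],[0,0,-0.248]]
    - [[-2.4,-1,0],[0,0,-0.248]]
    - [[-3.2,-1.4,0],[0,0,-0.248]]
    - [[-4,-1.8,0],[0,0,-0.248]]
    - [[-4.8,-2.1,0],[0,0,-0.248]]
    - [[-5.6,-2.4,0],[0,0,-0.248]]
    - [[-6.4,-2.8,0],[0,0,-0.248]]
    - [[-7.2,-3.2,0.1],[0,0,-0.248]]
    - [[-8,-3.5,0.2],[0,0,-0.248]]
    - [[-8.6,-3.8,0.3],[0,0,-0.248]]
    - [[-8.96,-3.94,0.36],[0,0,-0.248]]
  finger_gap: 0.06

```text
time_s: 1.9
tool_pos: [0.5226, 0.2303, 0.2298]
ee_rot: [-0.0, 0.001, 1.0, -0.0]
wrist_force: [-0.4, 0.3, -0.0]
width: 0.0599
grip_force: 0.0
```

Call:
nudge_tcp:
  moves:
    - [[0,0,0],[0,0,0]]
    - [[0,0,0],[0,0,0]]

```text
time_s: 2.1
tool_pos: [0.5203, 0.2328, 0.2301]
ee_rot: [-0.001, 0.0, 1.0, 0.0]
wrist_force: [-0.4, 0.4, -0.3]
width: 0.0601
grip_force: 0.0
```

```bash
python3 go.py .5213,.2325,.146
```

```text
[-0.0011 -0.0004  0.0841] [ 0.    -0.001 -0.   ]
```

In the tool's units: 0.084 m is 1.68, 0.078 m is 1.56.

Call:
nudge_tcp:
  moves:
    - [[-0.02,0,0.6],[0,0,0]]
    - [[-0.02,0,1.2],[0,0,0]]
    - [[-0.02,0,1.56],[0,0,0]]
    - [[-0.02,0,1.68],[0,0,0]]
    - [[-0.02,0,1.68],[0,0,0]]

```text
time_s: 2.6
tool_pos: [0.5206, 0.2334, 0.1461]
ee_rot: [-0.001, -0.001, 1.0, -0.0]
wrist_force: [0.5, -0.0, 0.1]
width: 0.0601
grip_force: 0.0
```

Call:
nudge_tcp:
  moves:
    - [[0,0,0],[0,0,0]]
    - [[0,0,0],[0,0,0]]
    - [[0,0,0],[0,0,0]]
    - [[0,0,0],[0,0,0]]
    - [[0,0,0],[0,0,0]]
    - [[0,0,0],[0,0,0]]
  finger_gap: 0.015

```text
time_s: 3.2
tool_pos: [0.5228, 0.2327, 0.1481]
ee_rot: [0.002, -0.0, 1.0, 0.001]
wrist_force: [-1.8, 0.4, 6.4]
width: 0.0251
grip_force: 59.3
```

Run:
```python
from look1 import *
np.set_printoptions(precision=4,suppress=True)
print(manip.read_state()["tool_pos"])
o=[]
for n,(a,b) in(("top",(255,195)),("side",(260,225))):
    d=manip.get_image(n); o.append(cv2.resize(d["frame"][b:b+80,a:a+80],(400,400)))
cv2.imwrite("pics/m4.png",np.hstack(o)[:,:,::-1])
```

```text
[0.5228 0.2327 0.1481]
```

View pics/m4.png

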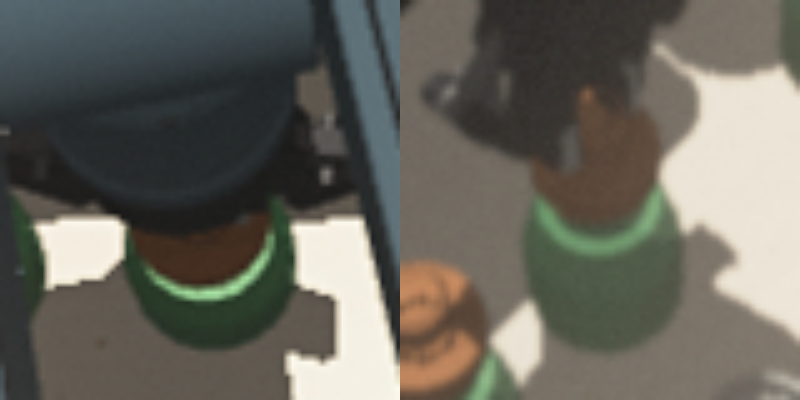

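The crops show the fingers at the knob, low and touching the cap's top (6 N up, width 25 mm instead of 28). I'll reopen, go up and regrip.

In the tool's units: -0.003 m is -0.06, -0.006 m is -0.12.

Call:
nudge_tcp:
  moves:
    - [[0,0,-0.06],[0,0,0]]
    - [[0,0,-0.12],[0,0,0]]
    - [[0,0,-0.12],[0,0,0]]
    - [[0,0,-0.12],[0,0,0]]
  finger_gap: 0.06

```text
time_s: 3.7
tool_pos: [0.5219, 0.2323, 0.1523]
ee_rot: [0.0, -0.0, 1.0, -0.0]
wrist_force: [0.8, -0.3, -0.3]
width: 0.06
grip_force: 0.0
```

Call:
nudge_tcp:
  moves:
    - [[0,0,0],[0,0,0]]
    - [[0,0,0],[0,0,0]]
    - [[0,0,0],[0,0,0]]
    - [[0,0,0],[0,0,0]]
    - [[0,0,0],[0,0,0]]
    - [[0,0,0],[0,0,0]]
    - [[0,0,0],[0,0,0]]
  finger_gap: 0.015

```text
time_s: 4.4
tool_pos: [0.522, 0.2324, 0.1525]
ee_rot: [0.0, -0.0, 1.0, 0.0]
wrist_force: [0.5, 0.5, 2.9]
width: 0.0252
grip_force: 59.2
```

Call:
nudge_tcp:
  moves:
    - [[0,0,-0.1],[0,0,0]]
    - [[0,0,-0.3],[0,0,0]]
    - [[0,0,-0.6],[0,0,0]]
    - [[0,0,-1],[0,0,0]]
    - [[0,0,-1.4],[0,0,0]]
    - [[0,0,-1.6],[0,0,0]]
    - [[0,0,-1.6],[0,0,0]]
    - [[0,0,-1.6],[0,0,0]]

```text
time_s: 5.2
tool_pos: [0.5216, 0.2323, 0.2319]
ee_rot: [-0.0, -0.0, 1.0, -0.0]
wrist_force: [-0.1, -0.6, -0.5]
width: 0.0252
grip_force: 58.9
```

Run:
```python
from look1 import *
np.set_printoptions(precision=4,suppress=True)
s=manip.read_state();print(s["tool_pos"],s["width"])
o=[]
for n,(a,b) in(("top",(245,185)),("side",(250,205))):
    d=manip.get_image(n); o.append(cv2.resize(d["frame"][b:b+100,a:a+100],(400,400)))
cv2.imwrite("pics/m5.png",np.hstack(o)[:,:,::-1])
```

```bash
python3 go.py .45,.15,.24 .45,.15,.0465
```

```text
[0.5216 0.2323 0.2319] 0.025152426491804585
[ 0.0712 -0.0822 -0.0087] [-0.001 -0.002  0.   ]
[ 0.0708 -0.0821  0.1848] [-0.001 -0.002  0.   ]
```

View pics/m5.png

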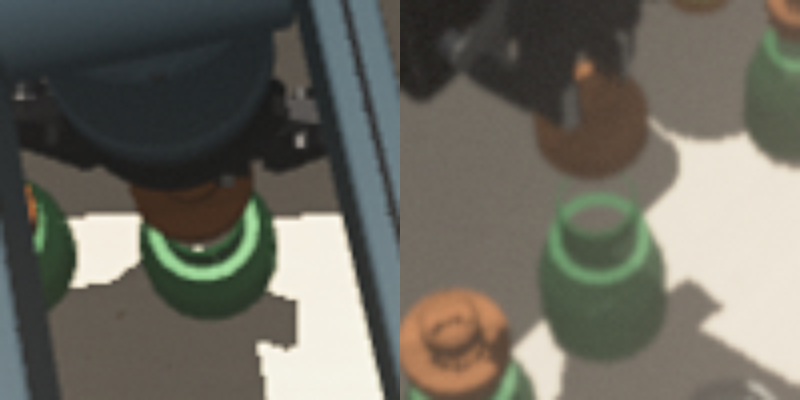

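The cap is held level, and the side view shows the bare neck upright. I'll park the cap at about (0.45, 0.15).

In the tool's units: 0.15 m is 3, 0.184 m is 3.68.

Call:
nudge_tcp:
  moves:
    - [[0.4,-0.5,0],[0,0,0]]
    - [[0.9,-1.1,0],[0,0,0]]
    - [[1.42,-1.64,0],[0,0,0]]
    - [[1.42,-1.64,0.8],[0,0,0]]
    - [[1.42,-1.64,1.6],[0,0,0]]
    - [[1.42,-1.64,2.4],[0,0,0]]
    - [[1.42,-1.64,3],[0,0,0]]
    - [[1.42,-1.64,3.4],[0,0,0]]
    - [[1.42,-1.64,3.6],[0,0,0]]
    - [[1.42,-1.64,3.68],[0,0,0]]
    - [[1.42,-1.64,3.68],[0,0,0]]
    - [[1.42,-1.64,3.68],[0,0,0]]

```text
time_s: 6.5
tool_pos: [0.4517, 0.1504, 0.0492]
ee_rot: [0.001, -0.0, 1.0, 0.0]
wrist_force: [0.5, 0.6, -0.4]
width: 0.0251
grip_force: 59.0
```

Run:
```python
from plant import manip
print(manip.read_state()["tool_pos"])
```

```text
[0.45166593 0.15041956 0.04916634]
```

Call:
nudge_tcp:
  moves:
    - [[0,0,0],[0,0,0]]
    - [[0,0,0],[0,0,0]]
    - [[0,0,-0.2],[0,0,0]]
    - [[0,0,-1],[0,0,0]]
    - [[0,0,-2],[0,0,0]]
    - [[0,0,-2.8],[0,0,0]]
    - [[0,0,-3.4],[0,0,0]]
    - [[0,0,-3.8],[0,0,0]]
    - [[0,0,-3.8],[0,0,0]]
  finger_gap: 0.06

```text
time_s: 7.4
tool_pos: [0.4526, 0.1506, 0.2425]
ee_rot: [0.004, -0.0, 1.0, 0.0]
wrist_force: [0.2, -0.1, -0.2]
width: 0.06
grip_force: 0.0
```

```bash
python3 go.py .41,.349,.2 .30,.30,.24
```

```text
[0.0429 0.1984 0.0423] [0.001 0.008 0.   ]
[0.1526 0.1495 0.0014] [0.001 0.008 0.   ]
```

In the tool's units: -0.15 m is -3, 0.15 m is 3.

Call:
nudge_tcp:
  moves:
    - [[1,-0.6,-0.2],[0,0,0]]
    - [[2,-1.2,-0.4],[0,0,0]]
    - [[2.8,-1.8,-0.6],[0,0,0]]
    - [[3,-2.4,-0.8],[0,0,0]]
    - [[3,-3,-1],[0,0,0]]
    - [[3,-4,-1],[0,0,0]]
    - [[3,-4,-1],[0,0,0]]
  finger_gap: 0.085

```text
time_s: 8.1
tool_pos: [0.3005, -0.0558, 0.2884]
ee_rot: [0.0, 0.006, 1.0, -0.002]
wrist_force: [-0.8, 0.7, -0.2]
width: 0.0851
grip_force: 0.0
```

Run:
```python
from look1 import *
np.set_printoptions(precision=4,suppress=True)
T,Sd=manip.get_image("top"),manip.get_image("side")
print(manip.read_state()["tool_pos"])
for d in(T,Sd):
    c,r=[capmask(d["frame"])],[ringmask(d["frame"])]
    for n,w,xy in CAPS:
        if n!="Wb": print(n,*joint([d],c,capk(w),xy,.13,[]))
    print("park",*joint([d],c,lambda:cap(1,0),(.4517,.1504),.02,[]))
    for n,w,xy in COLS: print(n,*joint([d],r,lambda dz=0:collar(w,dz),xy,.015,[]))
x,y=.521,.2325;o=[]
for d in(T,Sd):
    c=proj(d,[[x,y,.1]])[0]; a=np.round(c-25).astype(int)
    p=cv2.resize(d["frame"][a[1]:a[1]+50,a[0]:a[0]+50],(400,400),interpolation=cv2.INTER_NEAREST).copy()
    for r,z in((.02,.12),(.026,.08),(.034,0.)): cv2.polylines(p,[np.round((proj(d,circ(x,y,r,z))-a+.5)*8).astype(np.int32)],True,(255,0,255),1)
    o.append(p)
cv2.imwrite("pics/m6.png",np.hstack(o)[:,:,::-1])
```

```text
[ 0.3003 -0.0508  0.2877]
Wa [0.5174 0.3335] 0.940031111240387 [672]
Sa [0.5237 0.0707] 0.9086992740631104 [357]
Sb [ 0.534  -0.0719] 0.8811560869216919 [358]
park [0.4501 0.1502] 0.9327791333198547 [548]
cW [0.4174 0.3492] 0.9474993944168091 [966]
cS [0.4109 0.2483] 0.9242131114006042 [680]
Wa [0.5166 0.3322] 0.9149149060249329 [632]
Sa [0.5238 0.0674] 0.7029277682304382 [248]
Sb [ 0.5334 -0.0764] 0.6026768684387207 [197]
park [0.4508 0.148 ] 0.8111322522163391 [406]
cW [0.4128 0.3546] 0.8975353240966797 [1013]
cS [0.407  0.2549] 0.8721473217010498 [685]
```

View pics/m6.png

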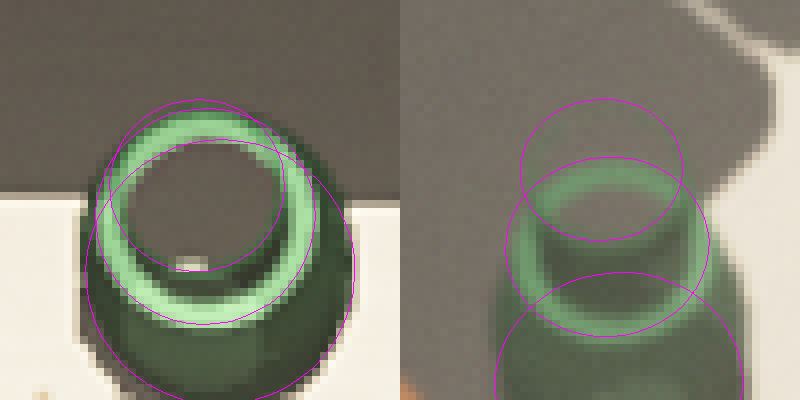

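The ledge overlay at (0.521, 0.2325) matches in both cameras, and the y agrees with the grasp. Next is the wide collar at (0.4174, 0.3492).

```bash
python3 go.py .4174,.3492,.1
```

```text
[-0.115   0.4005  0.188 ] [ 0.001 -0.001 -0.006]
```

In the tool's units: 0.4 m is 8, 0.39 m is 7.8.

Call:
nudge_tcp:
  moves:
    - [[-0.2,0.8,0],[0,0,0]]
    - [[-0.4,1.6,0],[0,0,0]]
    - [[-0.6,2.4,0],[0,0,0]]
    - [[-0.9,3.2,0],[0,0,0]]
    - [[-1.2,4,0.4],[0,0,0]]
    - [[-1.4,4.8,0.8],[0,0,0]]
    - [[-1.6,5.6,1.2],[0,0,0]]
    - [[-1.9,6.4,1.6],[0,0,0]]
    - [[-2.1,7.2,2],[0,0,0]]
    - [[-2.2,7.8,2.2],[0,0,0]]
    - [[-2.3,8,2.6],[0,0,-0.006]]
    - [[-2.3,8,2.6],[0,0,-0.006]]
  finger_gap: 0.085

```text
time_s: 9.4
tool_pos: [0.4119, 0.353, 0.1548]
ee_rot: [-0.003, -0.006, 1.0, -0.001]
wrist_force: [-1.2, 0.1, -0.6]
width: 0.0849
grip_force: 0.0
```

Call:
nudge_tcp:
  moves:
    - [[0,0,0.4],[0,0,0]]
    - [[0,0,0.8],[0,0,0]]
    - [[0,0,1],[0,0,0]]
    - [[0,0,1],[0,0,0]]

```text
time_s: 9.8
tool_pos: [0.4139, 0.3502, 0.1073]
ee_rot: [-0.002, -0.004, 1.0, -0.001]
wrist_force: [0.0, -0.3, 0.5]
width: 0.0854
grip_force: 0.0
```

```bash
python3 go.py .4174,.3492,.027
```

```text
[-0.0037 -0.0009  0.0803] [-0.002 -0.003  0.007]
```

In the tool's units: 0.045 m is 0.9, 0.04 m is 0.8.

Call:
nudge_tcp:
  moves:
    - [[-0.04,0,0.4],[0,0,0]]
    - [[-0.04,0,0.8],[0,0,0]]
    - [[-0.04,0,0.9],[0,0,0]]
    - [[-0.04,0,0.9],[0,0,0]]
    - [[-0.04,0,0.9],[0,0,0]]
    - [[-0.04,0,0.9],[0,0,0]]

```text
time_s: 10.4
tool_pos: [0.4186, 0.3508, 0.0646]
ee_rot: [0.001, -0.003, 1.0, 0.001]
wrist_force: [0.4, -0.9, 0.2]
width: 0.085
grip_force: 0.0
```

```bash
python3 go.py .4174,.3492,.027
```

```text
[ 0.0013 -0.0016  0.0376] [0.001 0.002 0.006]
```

In the tool's units: 0.037 m is 0.74, 0.034 m is 0.68.

Call:
nudge_tcp:
  moves:
    - [[0,-0.02,0.4],[0,0,0]]
    - [[0,-0.02,0.68],[0,0,0]]
    - [[0,-0.02,0.74],[0,0,0]]
    - [[0,-0.02,0.74],[0,0,0]]
    - [[0,-0.02,0.74],[0,0,0]]

```text
time_s: 10.9
tool_pos: [0.4185, 0.3497, 0.0272]
ee_rot: [0.001, -0.003, 1.0, 0.0]
wrist_force: [0.2, 1.1, -0.2]
width: 0.0853
grip_force: 0.0
```

Call:
nudge_tcp:
  moves:
    - [[0,0,0],[0,0,0]]
    - [[0,0,0],[0,0,0]]
    - [[0,0,0],[0,0,0]]
    - [[0,0,0],[0,0,0]]
    - [[0,0,0],[0,0,0]]
  finger_gap: 0.05

```text
time_s: 11.4
tool_pos: [0.4185, 0.3497, 0.0283]
ee_rot: [0.001, -0.003, 1.0, 0.0]
wrist_force: [-1.8, -2.1, 11.3]
width: 0.0625
grip_force: 62.2
```

Call:
nudge_tcp:
  moves:
    - [[0,0,0],[0,0,0]]

```text
time_s: 11.5
tool_pos: [0.4185, 0.3497, 0.0283]
ee_rot: [0.001, -0.003, 1.0, 0.0]
wrist_force: [-1.8, -1.6, 11.9]
width: 0.062
grip_force: 62.2
```

Call:
nudge_tcp:
  moves:
    - [[0,0,0],[0,0,0]]

```text
time_s: 11.6
tool_pos: [0.4185, 0.3497, 0.0283]
ee_rot: [0.001, -0.003, 1.0, 0.0]
wrist_force: [-3.2, -2.8, 12.5]
width: 0.0621
grip_force: 62.2
```

Careful with the scale: shifts go in units of 50 mm. That gives: -0.05 m is -1, -0.2 m is -4.

Call:
nudge_tcp:
  moves:
    - [[0,0,-0.1],[0,0,0]]
    - [[0,0,-0.4],[0,0,0]]
    - [[0,0,-1],[0,0,0]]
    - [[0,0,-1.8],[0,0,0]]
    - [[0,0,-2.6],[0,0,0]]
    - [[0,0,-3.4],[0,0,0]]
    - [[0,0,-4],[0,0,0]]
    - [[0,0,-4],[0,0,0]]

```text
time_s: 12.4
tool_pos: [0.4201, 0.3506, 0.2318]
ee_rot: [0.004, -0.003, 1.0, 0.002]
wrist_force: [0.6, -0.6, -0.0]
width: 0.0618
grip_force: 65.4
```

Call:
nudge_tcp:
  moves:
    - [[-0.5,-0.6,0],[0,0,0]]
    - [[-1,-1.2,0],[0,0,0]]
    - [[-1.6,-1.8,0],[0,0,0]]
    - [[-2,-2.3,0],[0,0,0]]
    - [[-2.07,-2.344,0],[0,0,0]]
    - [[-2.07,-2.344,0],[0,0,0]]
    - [[-2.07,-2.344,0],[0,0,0]]
    - [[-2.07,-2.344,0],[0,0,0]]

```text
time_s: 13.2
tool_pos: [0.5211, 0.2337, 0.2261]
ee_rot: [-0.0, -0.004, 1.0, 0.0]
wrist_force: [-0.0, -0.4, -0.9]
width: 0.062
grip_force: 65.5
```

```bash
python3 go.py .5221,.2325,.16
```

```text
[-0.0011 -0.0013  0.0661] [ 0.    -0.001  0.008]
```

In the tool's units: -0.001 m is -0.02, 0.066 m is 1.32.

Call:
nudge_tcp:
  moves:
    - [[-0.02,-0.02,0.4],[0,0,0]]
    - [[-0.02,-0.02,1],[0,0,0.005]]
    - [[-0.02,-0.02,1.32],[0,0,0.005]]
    - [[-0.02,-0.02,1.32],[0,0,0.005]]
    - [[-0.02,-0.02,1.32],[0,0,0.005]]

```text
time_s: 13.7
tool_pos: [0.5227, 0.2326, 0.1607]
ee_rot: [-0.0, -0.001, 1.0, 0.0]
wrist_force: [-0.3, 0.1, -1.3]
width: 0.0622
grip_force: 65.5
```

```bash
python3 go.py .5221,.2325,.16
```

```text
[ 0.0006 -0.0001  0.0007] [ 0.    -0.     0.002]
```

Call:
nudge_tcp:
  moves:
    - [[0,0,0.2],[0,0,0]]
    - [[0,0,0.4],[0,0,0]]
    - [[0,0,0.4],[0,0,0]]

```text
time_s: 14.0
tool_pos: [0.5221, 0.2316, 0.139]
ee_rot: [-0.001, -0.001, 1.0, -0.0]
wrist_force: [0.1, -0.8, -0.2]
width: 0.0619
grip_force: 65.5
```

```bash
python3 go.py .5221,.2325,.16
```

```text
[ 0.0001  0.0008 -0.021 ] [-0.001 -0.002  0.001]
```

Collar is over the neck with no contact; lowering to the ledge.

Call:
nudge_tcp:
  moves:
    - [[0,0,0.2],[0,0,0]]
    - [[0,0,0.4],[0,0,0]]
    - [[0,0,0.52],[0,0,0]]
    - [[0,0,0.58],[0,0,0]]
    - [[0,0,0.58],[0,0,0]]

```text
time_s: 14.5
tool_pos: [0.5226, 0.2317, 0.1105]
ee_rot: [-0.001, -0.001, 1.0, -0.0]
wrist_force: [-0.4, -0.5, -1.2]
width: 0.0621
grip_force: 65.4
```

Call:
nudge_tcp:
  moves:
    - [[0,0,0.03],[0,0,0]]
    - [[0,0,0.06],[0,0,0]]
    - [[0,0,0.06],[0,0,0]]

```text
time_s: 14.8
tool_pos: [0.5231, 0.2318, 0.1085]
ee_rot: [0.0, -0.001, 1.0, 0.0]
wrist_force: [-2.0, 1.2, 1.2]
width: 0.0618
grip_force: 65.5
```

Ledge contact at about 0.108. Releasing slowly, then rising.

Call:
nudge_tcp:
  moves:
    - [[0,0,0],[0,0,0]]
    - [[0,0,0],[0,0,0]]
    - [[0,0,0],[0,0,0]]
    - [[0,0,-0.2],[0,0,0]]
    - [[0,0,-0.6],[0,0,0]]
    - [[0,0,-1.2],[0,0,0]]
    - [[0,0,-1.8],[0,0,0]]
    - [[0,0,-2.4],[0,0,0]]
    - [[0,0,-2.4],[0,0,0]]
  finger_gap: 0.082

```text
time_s: 15.7
tool_pos: [0.5257, 0.2324, 0.2341]
ee_rot: [0.005, -0.001, 1.0, 0.001]
wrist_force: [0.5, 1.4, -0.4]
width: 0.0823
grip_force: 0.0
```

```bash
python3 go.py .4517,.1504,.228 .4517,.1504,.0465
```

```text
[ 0.0742 -0.082   0.0052] [0.002 0.01  0.001]
[ 0.0759 -0.0824  0.1867] [0.002 0.01  0.001]
```

Call:
nudge_tcp:
  moves:
    - [[0.4,-0.5,0],[0,0,0]]
    - [[0.9,-1.1,0],[0,0,0]]
    - [[1.42,-1.64,0],[0,0,0]]
    - [[1.42,-1.64,0.8],[0,0,0]]
    - [[1.42,-1.64,1.6],[0,0,0]]
    - [[1.42,-1.64,2],[0,0,0]]
    - [[1.42,-1.64,2],[0,0,0]]
    - [[1.42,-1.64,2],[0,0,0]]
  finger_gap: 0.06

```text
time_s: 16.5
tool_pos: [0.4523, 0.1497, 0.1287]
ee_rot: [-0.0, -0.001, 1.0, -0.0]
wrist_force: [0.4, -0.4, -0.3]
width: 0.0601
grip_force: 0.0
```

Call:
nudge_tcp:
  moves:
    - [[0,0,0],[0,0,0]]

```text
time_s: 16.6
tool_pos: [0.4534, 0.1499, 0.1297]
ee_rot: [0.001, -0.001, 1.0, 0.0]
wrist_force: [-0.0, 1.1, 0.5]
width: 0.0602
grip_force: 0.0
```

```bash
python3 go.py .4517,.1504,.0465
```

```text
[0.0019 0.0005 0.0832] [0.    0.003 0.001]
```

In the tool's units: 0.001 m is 0.02, 0.082 m is 1.64.

Call:
nudge_tcp:
  moves:
    - [[0.02,0,0.6],[0,0,0]]
    - [[0.02,0,1.2],[0,0,0]]
    - [[0.02,0,1.54],[0,0,0]]
    - [[0.02,0,1.64],[0,0,0]]
    - [[0.02,0,1.64],[0,0,0]]
    - [[0.02,0,1.64],[0,0,0]]

```text
time_s: 17.2
tool_pos: [0.4524, 0.1499, 0.0476]
ee_rot: [0.001, -0.001, 1.0, 0.0]
wrist_force: [0.5, 0.2, 1.2]
width: 0.0601
grip_force: 0.0
```

Call:
nudge_tcp:
  moves:
    - [[0,0,0],[0,0,0]]
    - [[0,0,0],[0,0,0]]
    - [[0,0,0],[0,0,0]]
    - [[0,0,0],[0,0,0]]
    - [[0,0,0],[0,0,0]]
    - [[0,0,0],[0,0,0]]
    - [[0,0,0],[0,0,0]]
  finger_gap: 0.015

```text
time_s: 17.9
tool_pos: [0.4519, 0.1498, 0.0475]
ee_rot: [0.001, -0.001, 1.0, 0.0]
wrist_force: [-1.0, -0.0, 8.2]
width: 0.0251
grip_force: 58.5
```

Call:
nudge_tcp:
  moves:
    - [[0,0,-0.1],[0,0,0]]
    - [[0,0,-0.4],[0,0,0]]
    - [[0,0,-1.2],[0,0,0]]
    - [[0,0,-2],[0,0,0]]
    - [[0,0,-2.8],[0,0,0]]
    - [[0,0,-3.4],[0,0,0]]
    - [[0,0,-3.6],[0,0,0]]
    - [[0,0,-3.6],[0,0,0]]
    - [[0,0,-3.6],[0,0,0]]

```text
time_s: 18.8
tool_pos: [0.4503, 0.1496, 0.2249]
ee_rot: [-0.001, -0.001, 1.0, -0.0]
wrist_force: [-0.6, 0.3, -1.3]
width: 0.0247
grip_force: 59.1
```

```bash
python3 go.py .522,.2325,.228
```

```text
[-0.0718  0.0828 -0.0032] [-0.    -0.002  0.001]
```

In the tool's units: 0.082 m is 1.64, 0.077 m is 1.54.

Call:
nudge_tcp:
  moves:
    - [[-0.4,0.5,0],[0,0,0]]
    - [[-0.9,1.1,0],[0,0,0]]
    - [[-1.3,1.54,0],[0,0,0]]
    - [[-1.42,1.64,0],[0,0,0]]
    - [[-1.42,1.64,0],[0,0,0]]
    - [[-1.42,1.64,0.6],[0,0,0]]
    - [[-1.42,1.64,1],[0,0,0]]
    - [[-1.42,1.64,1.08],[0,0,0]]
    - [[-1.42,1.64,1.08],[0,0,0]]
    - [[-1.42,1.64,1.08],[0,0,0]]

```text
time_s: 19.8
tool_pos: [0.5224, 0.2314, 0.1732]
ee_rot: [0.001, -0.0, 1.0, 0.0]
wrist_force: [-0.1, 0.5, 0.4]
width: 0.0248
grip_force: 59.2
```

Call:
nudge_tcp:
  moves:
    - [[0,0,0],[0,0,0]]

```text
time_s: 19.9
tool_pos: [0.5227, 0.2317, 0.1736]
ee_rot: [0.001, -0.0, 1.0, 0.0]
wrist_force: [0.4, -0.2, -1.2]
width: 0.0248
grip_force: 59.2
```

```bash
python3 go.py .522,.2325,.155
```

```text
[0.0008 0.0008 0.0186] [0.    0.002 0.001]
```

Call:
nudge_tcp:
  moves:
    - [[0.01,0.01,0.08],[0,0,0]]
    - [[0.01,0.01,0.16],[0,0,0]]
    - [[0.01,0.01,0.2],[0,0,0]]
    - [[0.01,0.01,0.2],[0,0,0]]

```text
time_s: 20.3
tool_pos: [0.5212, 0.2322, 0.1618]
ee_rot: [-0.0, -0.001, 1.0, -0.0]
wrist_force: [-0.9, 0.3, -0.7]
width: 0.0253
grip_force: 59.1
```

Call:
nudge_tcp:
  moves:
    - [[0,0,0.06],[0,0,0]]
    - [[0,0,0.12],[0,0,0]]
    - [[0,0,0.16],[0,0,0]]
    - [[0,0,0.16],[0,0,0]]

```text
time_s: 20.7
tool_pos: [0.5217, 0.2323, 0.1542]
ee_rot: [0.0, -0.001, 1.0, -0.0]
wrist_force: [-0.2, -0.1, -0.8]
width: 0.0247
grip_force: 59.2
```

Call:
nudge_tcp:
  moves:
    - [[0,0,0.02],[0,0,0]]
    - [[0,0,0.02],[0,0,0]]

```text
time_s: 20.9
tool_pos: [0.5218, 0.2323, 0.1536]
ee_rot: [0.0, -0.001, 1.0, 0.0]
wrist_force: [0.3, 0.0, 2.2]
width: 0.0243
grip_force: 59.5
```

Call:
nudge_tcp:
  moves:
    - [[0,0,0],[0,0,0]]
    - [[0,0,0],[0,0,0]]
    - [[0,0,-0.2],[0,0,0]]
    - [[0,0,-0.8],[0,0,0]]
    - [[0,0,-1.6],[0,0,0]]
    - [[0,0,-2],[0,0,0]]
    - [[0,0,-2],[0,0,0]]
    - [[0,0,-2],[0,0,0]]
  finger_gap: 0.06

```text
time_s: 21.7
tool_pos: [0.5215, 0.2323, 0.2536]
ee_rot: [0.0, -0.001, 1.0, 0.0]
wrist_force: [0.2, -0.7, -0.1]
width: 0.06
grip_force: 0.0
```

```bash
python3 go.py .5237,.0708,.23
```

```text
[-0.002  -0.1615  0.0235] [0.    0.001 0.001]
```

Call:
nudge_tcp:
  moves:
    - [[0,-0.8,0],[0,0,0]]
    - [[-0.02,-1.6,0],[0,0,0]]
    - [[-0.04,-2.4,0],[0,0,0]]
    - [[-0.04,-3,0.4],[0,0,0]]
    - [[-0.04,-3.22,0.6],[0,0,0]]
    - [[-0.04,-3.22,0.6],[0,0,0]]
    - [[-0.04,-3.22,0.6],[0,0,0]]
    - [[-0.04,-3.22,0.6],[0,0,0]]
    - [[-0.04,-3.22,0.6],[0,0,0]]
    - [[-0.04,-3.22,0.6],[0,0,0]]
  finger_gap: 0.05

```text
time_s: 22.7
tool_pos: [0.524, 0.0723, 0.2238]
ee_rot: [0.0, -0.001, 1.0, 0.0]
wrist_force: [-0.0, 0.5, -0.5]
width: 0.0498
grip_force: 0.0
```

```bash
python3 go.py .5242,.0708,.152
```

```text
[-0.0002 -0.0015  0.0718] [0.    0.001 0.003]
```

Call:
nudge_tcp:
  moves:
    - [[0,-0.01,0.6],[0,0,0]]
    - [[0,-0.01,1.2],[0,0,0]]
    - [[0,-0.01,1.42],[0,0,0]]
    - [[0,-0.01,1.42],[0,0,0]]
    - [[0,-0.01,1.42],[0,0,0]]
    - [[0,-0.01,1.42],[0,0,0]]

```text
time_s: 23.3
tool_pos: [0.5249, 0.0708, 0.1539]
ee_rot: [0.001, -0.001, 1.0, -0.0]
wrist_force: [0.1, 0.7, -0.7]
width: 0.0501
grip_force: 0.0
```

Call:
nudge_tcp:
  moves:
    - [[0,0,0],[0,0,0]]
    - [[0,0,0],[0,0,0]]
    - [[0,0,0],[0,0,0]]
    - [[0,0,0],[0,0,0]]
    - [[0,0,0],[0,0,0]]
    - [[0,0,0],[0,0,0]]
    - [[0,0,0],[0,0,0]]
  finger_gap: 0.012

```text
time_s: 24.0
tool_pos: [0.5245, 0.071, 0.1535]
ee_rot: [0.001, -0.001, 1.0, 0.0]
wrist_force: [-0.7, 0.2, 6.0]
width: 0.021
grip_force: 58.6
```

Call:
nudge_tcp:
  moves:
    - [[0,0,0],[0,0,0]]

```text
time_s: 24.1
tool_pos: [0.5245, 0.071, 0.1535]
ee_rot: [0.001, -0.001, 1.0, 0.0]
wrist_force: [-0.3, 1.5, 6.0]
width: 0.0209
grip_force: 58.7
```

Call:
nudge_tcp:
  moves:
    - [[0,0,-0.1],[0,0,0]]
    - [[0,0,-0.3],[0,0,0]]
    - [[0,0,-0.6],[0,0,0]]
    - [[0,0,-1],[0,0,0]]
    - [[0,0,-1.4],[0,0,0]]
    - [[0,0,-1.6],[0,0,0]]
    - [[0,0,-1.6],[0,0,0]]

```text
time_s: 24.8
tool_pos: [0.5247, 0.0707, 0.2341]
ee_rot: [0.002, -0.001, 1.0, -0.0]
wrist_force: [-0.5, 0.2, -0.5]
width: 0.0207
grip_force: 58.7
```

```bash
python3 go.py .45,.03,.23 .45,.03,.046
```

```text
[ 0.0748 -0.0406  0.0039] [-0.     0.004  0.001]
[ 0.0754 -0.0405  0.1879] [-0.     0.004  0.001]
```

Call:
nudge_tcp:
  moves:
    - [[0.5,-0.3,0],[0,0,0]]
    - [[1.1,-0.6,0],[0,0,0]]
    - [[1.48,-0.8,0],[0,0,0]]
    - [[1.48,-0.8,0.8],[0,0,0]]
    - [[1.48,-0.8,1.6],[0,0,0]]
    - [[1.48,-0.8,2.4],[0,0,0]]
    - [[1.48,-0.8,3],[0,0,0]]
    - [[1.48,-0.8,3.4],[0,0,0]]
    - [[1.48,-0.8,3.6],[0,0,0]]
    - [[1.48,-0.8,3.7],[0,0,0]]
    - [[1.48,-0.8,3.72],[0,0,0]]
    - [[1.48,-0.8,3.72],[0,0,0]]

```text
time_s: 26.0
tool_pos: [0.4487, 0.0311, 0.0476]
ee_rot: [-0.001, -0.001, 1.0, 0.0]
wrist_force: [-7.8, 0.7, 14.7]
width: 0.0206
grip_force: 60.4
```

Call:
nudge_tcp:
  moves:
    - [[0,0,0],[0,0,0]]

```text
time_s: 26.1
tool_pos: [0.4486, 0.0311, 0.0476]
ee_rot: [-0.001, -0.001, 1.0, 0.0]
wrist_force: [-6.3, 2.5, 13.7]
width: 0.0207
grip_force: 60.4
```

Call:
nudge_tcp:
  moves:
    - [[0,0,0],[0,0,0]]
    - [[0,0,0],[0,0,0]]
    - [[0,0,-0.2],[0,0,0]]
    - [[0,0,-1],[0,0,0]]
    - [[0,0,-2],[0,0,0]]
    - [[0,0,-2.8],[0,0,0]]
    - [[0,0,-3.4],[0,0,0]]
    - [[0,0,-3.8],[0,0,0]]
    - [[0,0,-3.8],[0,0,0]]
  finger_gap: 0.06

```text
time_s: 27.0
tool_pos: [0.4517, 0.0304, 0.2402]
ee_rot: [0.004, -0.001, 1.0, -0.001]
wrist_force: [0.9, 0.6, 0.3]
width: 0.0596
grip_force: 0.0
```

```bash
python3 go.py .30,-.1,.28
```

```text
[ 0.1516 -0.1303 -0.0408] [-0.001  0.007  0.001]
```

In the tool's units: -0.17 m is -3.4, 0.15 m is 3.

Call:
nudge_tcp:
  moves:
    - [[1,-0.6,-0.2],[0,0,0]]
    - [[2,-1.2,-0.4],[0,0,0]]
    - [[2.8,-1.8,-0.6],[0,0,0]]
    - [[3,-2.6,-0.8],[0,0,0]]
    - [[3,-3.4,-0.8],[0,0,0]]
    - [[3,-3.4,-0.8],[0,0,0]]
    - [[3,-3.4,-0.8],[0,0,0]]
  finger_gap: 0.085

```text
time_s: 27.7
tool_pos: [0.2994, -0.1402, 0.2757]
ee_rot: [-0.0, 0.002, 1.0, 0.001]
wrist_force: [0.1, -0.1, 0.7]
width: 0.0851
grip_force: 0.0
```

Run:
```python
from look1 import *
np.set_printoptions(precision=4,suppress=True)
T,Sd=manip.get_image("top"),manip.get_image("side")
for d in(T,Sd):
    c,r=[capmask(d["frame"])],[ringmask(d["frame"])]
    for n,w,xy in CAPS:
        if n!="Sa": print(n,*joint([d],c,capk(w),xy,.13,[]))
    print("park",*joint([d],c,lambda:cap(0,0),(.4487,.0311),.02,[]))
    print("cS",*joint([d],r,lambda dz=0:collar(0,dz),(.4109,.2483),.015,[]))
o=[]
for d in(T,Sd):
  for x,y,cs in((.521,.2325,((.0265,.106),(.033,.11),(.014,.148))),(.5237,.0708,((.013,.12),(.019,.08),(.028,0)))):
    c=proj(d,[[x,y,.1]])[0]; a=np.round(c-25).astype(int)
    p=cv2.resize(d["frame"][a[1]:a[1]+50,a[0]:a[0]+50],(300,300),interpolation=cv2.INTER_NEAREST).copy()
    for r,z in cs: cv2.polylines(p,[np.round((proj(d,circ(x,y,r,z))-a+.5)*6).astype(np.int32)],True,(255,0,255),1)
    o.append(p)
cv2.imwrite("pics/m7.png",np.vstack([np.hstack(o[:2]),np.hstack(o[2:])])[:,:,::-1])
```

```text
Wa [0.5174 0.3335] 0.940031111240387 [672]
Wb [0.5211 0.2325] 0.9640775918960571 [686]
Sb [ 0.534  -0.0721] 0.8864381313323975 [360]
park [0.4463 0.0306] 0.8804470896720886 [292]
cS [0.4109 0.2483] 0.9242131114006042 [680]
Wa [0.5168 0.3319] 0.9092543125152588 [627]
Wb [0.5212 0.2309] 0.8711647391319275 [540]
Sb [ 0.5334 -0.0764] 0.6240918040275574 [204]
park [0.4474 0.0266] 0.6557376980781555 [190]
cS [0.4075 0.2546] 0.8679854869842529 [687]
```

View pics/m7.png

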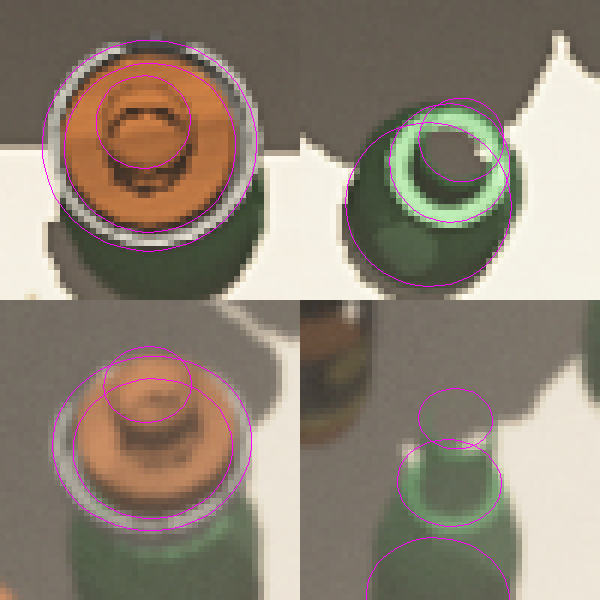

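Bottle Wb is done: the top view shows the collar rim concentric with the cap at (0.521, 0.2325). Sa's ledge matches its overlay and the slim collar hasn't moved. Picking up the slim collar.

Call:
nudge_tcp:
  moves:
    - [[-0.2,0.8,0],[0,0,0]]
    - [[-0.4,1.6,0],[0,0,0]]
    - [[-0.6,2.4,0],[0,0,0]]
    - [[-0.9,3.2,0],[0,0,0]]
    - [[-1.2,4,0.4],[0,0,0]]
    - [[-1.4,4.8,0.8],[0,0,0]]
    - [[-1.6,5.6,1.2],[0,0,0]]
    - [[-1.9,6.4,1.6],[0,0,0]]
    - [[-2.1,7.2,2],[0,0,0]]
    - [[-2.24,7.7,2.6],[0,0,0]]
    - [[-2.24,7.78,2.8],[0,0,0]]
    - [[-2.24,7.78,3],[0,0,0]]
  finger_gap: 0.08

```text
time_s: 29.0
tool_pos: [0.4096, 0.2513, 0.125]
ee_rot: [-0.001, -0.003, 1.0, -0.001]
wrist_force: [-0.9, 0.4, 0.0]
width: 0.0796
grip_force: 0.0
```

Call:
nudge_tcp:
  moves:
    - [[0,0,0.6],[0,0,0]]
    - [[0,0,1],[0,0,0]]
    - [[0,0,1],[0,0,0]]
    - [[0,0,1],[0,0,0]]
    - [[0,0,1],[0,0,0]]
    - [[0,0,1],[0,0,0]]

```text
time_s: 29.6
tool_pos: [0.4125, 0.2498, 0.0777]
ee_rot: [0.001, -0.0, 1.0, 0.0]
wrist_force: [0.2, 0.2, -0.1]
width: 0.0803
grip_force: 0.0
```

```bash
python3 go.py .4119,.2484,.027
```

```text
[ 0.0007 -0.0014  0.0507] [0.001 0.003 0.001]
```

Call:
nudge_tcp:
  moves:
    - [[0.01,-0.02,0.5],[0,0,0]]
    - [[0.01,-0.02,0.84],[0,0,0]]
    - [[0.01,-0.02,1],[0,0,0]]
    - [[0.01,-0.02,1],[0,0,0]]
    - [[0.01,-0.02,1],[0,0,0]]

```text
time_s: 30.1
tool_pos: [0.4116, 0.2488, 0.027]
ee_rot: [0.0, -0.001, 1.0, 0.0]
wrist_force: [0.3, -0.2, -0.1]
width: 0.0801
grip_force: 0.0
```

Call:
nudge_tcp:
  moves:
    - [[0,0,0],[0,0,0]]
    - [[0,0,0],[0,0,0]]
    - [[0,0,0],[0,0,0]]
    - [[0,0,0],[0,0,0]]
    - [[0,0,0],[0,0,0]]
    - [[0,0,0],[0,0,0]]
  finger_gap: 0.04

```text
time_s: 30.7
tool_pos: [0.4118, 0.249, 0.0279]
ee_rot: [0.001, -0.001, 1.0, 0.0]
wrist_force: [-2.2, -0.7, 11.7]
width: 0.0515
grip_force: 60.3
```

Call:
nudge_tcp:
  moves:
    - [[0,0,-0.1],[0,0,0]]
    - [[0,0,-0.4],[0,0,0]]
    - [[0,0,-1],[0,0,0]]
    - [[0,0,-1.8],[0,0,0]]
    - [[0,0,-2.6],[0,0,0]]
    - [[0,0,-3.4],[0,0,0]]
    - [[0,0,-4],[0,0,0]]
    - [[0,0,-4],[0,0,0]]
    - [[0,0,-4],[0,0,0]]

```text
time_s: 31.6
tool_pos: [0.4111, 0.2487, 0.227]
ee_rot: [0.001, -0.001, 1.0, 0.0]
wrist_force: [-0.4, -0.3, -1.7]
width: 0.0516
grip_force: 62.6
```

```bash
python3 go.py .525,.0708,.23
```

```text
[-0.1136 -0.178  -0.0029] [0.001 0.002 0.001]
```

Call:
nudge_tcp:
  moves:
    - [[-0.2,-0.7,0],[0,0,0]]
    - [[-0.6,-1.5,0],[0,0,0]]
    - [[-1.2,-2.2,0],[0,0,0]]
    - [[-1.7,-2.9,0],[0,0,0]]
    - [[-2.1,-3.4,0],[0,0,0]]
    - [[-2.26,-3.57,0],[0,0,0]]
    - [[-2.26,-3.57,0.6],[0,0,0]]
    - [[-2.26,-3.57,1.2],[0,0,0]]
    - [[-2.26,-3.57,1.32],[0,0,0]]
    - [[-2.26,-3.57,1.32],[0,0,0]]
    - [[-2.26,-3.57,1.32],[0,0,0]]

```text
time_s: 32.7
tool_pos: [0.5246, 0.0707, 0.1611]
ee_rot: [0.0, -0.001, 1.0, 0.0]
wrist_force: [1.2, 0.2, -0.6]
width: 0.0515
grip_force: 62.7
```

Call:
nudge_tcp:
  moves:
    - [[0,0,0],[0,0,0]]

```text
time_s: 32.8
tool_pos: [0.5251, 0.0706, 0.1618]
ee_rot: [0.001, -0.001, 1.0, -0.0]
wrist_force: [0.5, -0.6, -0.1]
width: 0.0513
grip_force: 62.7
```

```bash
python3 go.py .5249,.0708,.14
```

```text
[0.0003 0.0002 0.0218] [-0.     0.003  0.002]
```

In the tool's units: 0.022 m is 0.44, 0.02 m is 0.4.

Call:
nudge_tcp:
  moves:
    - [[0,0,0.2],[0,0,0]]
    - [[0,0,0.4],[0,0,0]]
    - [[0,0,0.44],[0,0,0]]
    - [[0,0,0.44],[0,0,0]]

```text
time_s: 33.2
tool_pos: [0.5237, 0.0703, 0.1374]
ee_rot: [-0.001, -0.001, 1.0, 0.0]
wrist_force: [-0.4, 0.2, -1.1]
width: 0.0512
grip_force: 63.0
```

Call:
nudge_tcp:
  moves:
    - [[0,0,0.2],[0,0,0]]
    - [[0,0,0.4],[0,0,0]]
    - [[0,0,0.56],[0,0,0]]
    - [[0,0,0.62],[0,0,0]]
    - [[0,0,0.62],[0,0,0]]

```text
time_s: 33.7
tool_pos: [0.5246, 0.0703, 0.1077]
ee_rot: [0.0, -0.001, 1.0, 0.0]
wrist_force: [-1.7, 1.1, 7.4]
width: 0.0516
grip_force: 63.5
```

Call:
nudge_tcp:
  moves:
    - [[0,0,0.02],[0,0,0]]
    - [[0,0,0.02],[0,0,0]]

```text
time_s: 33.9
tool_pos: [0.5249, 0.0703, 0.1076]
ee_rot: [0.001, -0.001, 1.0, -0.0]
wrist_force: [-3.5, -0.7, 12.3]
width: 0.0517
grip_force: 63.9
```

Seated on the ledge at 0.1077, as with the wide one. Releasing and going to the slim cap at (0.4487, 0.0311).

In the tool's units: -0.12 m is -2.4, -0.09 m is -1.8.

Call:
nudge_tcp:
  moves:
    - [[0,0,-0.04],[0,0,0]]
    - [[0,0,-0.04],[0,0,0]]
    - [[0,0,-0.04],[0,0,0]]
    - [[0,0,-0.2],[0,0,0]]
    - [[0,0,-0.6],[0,0,0]]
    - [[0,0,-1.2],[0,0,0]]
    - [[0,0,-1.8],[0,0,0]]
    - [[0,0,-2.4],[0,0,0]]
    - [[0,0,-2.4],[0,0,0]]
    - [[0,0,-2.4],[0,0,0]]
  finger_gap: 0.075

```text
time_s: 34.9
tool_pos: [0.5246, 0.0703, 0.2271]
ee_rot: [0.001, -0.001, 1.0, -0.0]
wrist_force: [-0.5, -0.9, -0.3]
width: 0.0752
grip_force: 0.0
```

Call:
nudge_tcp:
  moves:
    - [[0.5,-0.3,0],[0,0,0]]
    - [[1.1,-0.6,0],[0,0,0]]
    - [[1.5,-0.8,0],[0,0,0]]
    - [[1.5,-0.8,0.8],[0,0,0]]
    - [[1.5,-0.8,1.6],[0,0,0]]
    - [[1.5,-0.8,2],[0,0,0]]
    - [[1.5,-0.8,2],[0,0,0]]
    - [[1.5,-0.8,2],[0,0,0]]
    - [[1.5,-0.8,2],[0,0,0]]
  finger_gap: 0.05

```text
time_s: 35.8
tool_pos: [0.4502, 0.0301, 0.1272]
ee_rot: [0.001, -0.001, 1.0, -0.0]
wrist_force: [-0.2, 0.0, -0.0]
width: 0.0501
grip_force: 0.0
```

```bash
python3 go.py .4485,.0308,.047
```

```text
[0.0018 0.0007 0.0802] [-0.     0.002  0.001]
```

In the tool's units: 0.079 m is 1.58, 0.075 m is 1.5.

Call:
nudge_tcp:
  moves:
    - [[0.04,0.01,0.6],[0,0,0]]
    - [[0.04,0.01,1.2],[0,0,0]]
    - [[0.04,0.01,1.5],[0,0,0]]
    - [[0.04,0.01,1.58],[0,0,0]]
    - [[0.04,0.01,1.58],[0,0,0]]
    - [[0.04,0.01,1.58],[0,0,0]]

```text
time_s: 36.4
tool_pos: [0.4485, 0.0305, 0.0486]
ee_rot: [0.001, -0.001, 1.0, -0.0]
wrist_force: [0.1, -0.3, -1.2]
width: 0.0499
grip_force: 0.0
```

Call:
nudge_tcp:
  moves:
    - [[0,0,0],[0,0,0]]
    - [[0,0,0],[0,0,0]]
    - [[0,0,0],[0,0,0]]
    - [[0,0,0],[0,0,0]]
    - [[0,0,0],[0,0,0]]
    - [[0,0,0],[0,0,0]]
    - [[0,0,0],[0,0,0]]
  finger_gap: 0.012

```text
time_s: 37.1
tool_pos: [0.4482, 0.0307, 0.0484]
ee_rot: [0.001, -0.001, 1.0, -0.0]
wrist_force: [-0.4, 1.7, 6.2]
width: 0.021
grip_force: 58.5
```

Call:
nudge_tcp:
  moves:
    - [[0,0,-0.1],[0,0,0]]
    - [[0,0,-0.4],[0,0,0]]
    - [[0,0,-1.2],[0,0,0]]
    - [[0,0,-2],[0,0,0]]
    - [[0,0,-2.8],[0,0,0]]
    - [[0,0,-3.4],[0,0,0]]
    - [[0,0,-3.6],[0,0,0]]
    - [[0,0,-3.6],[0,0,0]]
    - [[0,0,-3.6],[0,0,0]]

```text
time_s: 38.0
tool_pos: [0.4465, 0.0308, 0.226]
ee_rot: [-0.001, -0.001, 1.0, 0.0]
wrist_force: [0.0, 0.6, -1.2]
width: 0.0204
grip_force: 58.9
```

```bash
python3 go.py .5247,.0706,.228
```

```text
[-0.0783  0.0397 -0.0021] [ 0.    -0.002  0.001]
```

In the tool's units: -0.0765 m is -1.53, 0.0397 m is 0.794.

Call:
nudge_tcp:
  moves:
    - [[-0.4,0.2,0],[0,0,0]]
    - [[-0.9,0.5,0],[0,0,0]]
    - [[-1.36,0.72,0],[0,0,0]]
    - [[-1.53,0.794,0],[0,0,0]]
    - [[-1.53,0.794,0],[0,0,0]]
    - [[-1.53,0.794,0.6],[0,0,0]]
    - [[-1.53,0.794,1],[0,0,0]]
    - [[-1.53,0.794,1.08],[0,0,0]]
    - [[-1.53,0.794,1.08],[0,0,0]]
    - [[-1.53,0.794,1.08],[0,0,0]]

```text
time_s: 39.0
tool_pos: [0.524, 0.0702, 0.1742]
ee_rot: [0.0, -0.0, 1.0, -0.0]
wrist_force: [0.6, -0.8, -0.3]
width: 0.0209
grip_force: 58.9
```

Call:
nudge_tcp:
  moves:
    - [[0,0,0],[0,0,0]]

```text
time_s: 39.1
tool_pos: [0.5244, 0.0703, 0.1745]
ee_rot: [0.001, -0.001, 1.0, -0.0]
wrist_force: [-1.4, 1.0, -1.2]
width: 0.0205
grip_force: 58.9
```

```bash
python3 go.py .5247,.0706,.155
```

```text
[-0.0003  0.0003  0.0195] [-0.     0.002  0.001]
```

In the tool's units: 0.01 m is 0.2, 0.008 m is 0.16.

Call:
nudge_tcp:
  moves:
    - [[-0.01,0,0.08],[0,0,0]]
    - [[-0.01,0,0.16],[0,0,0]]
    - [[-0.01,0,0.2],[0,0,0]]
    - [[-0.01,0,0.2],[0,0,0]]

```text
time_s: 39.5
tool_pos: [0.524, 0.0705, 0.1628]
ee_rot: [-0.0, -0.001, 1.0, 0.0]
wrist_force: [0.2, -0.3, -1.0]
width: 0.021
grip_force: 58.9
```

Call:
nudge_tcp:
  moves:
    - [[0,0,0.06],[0,0,0]]
    - [[0,0,0.12],[0,0,0]]
    - [[0,0,0.18],[0,0,0]]
    - [[0,0,0.18],[0,0,0]]

```text
time_s: 39.9
tool_pos: [0.5245, 0.0705, 0.1544]
ee_rot: [0.0, -0.001, 1.0, -0.0]
wrist_force: [-0.9, 0.2, 1.2]
width: 0.0209
grip_force: 59.1
```

Fully on. Releasing, backing off and checking.

Call:
nudge_tcp:
  moves:
    - [[0,0,0],[0,0,0]]
    - [[0,0,0],[0,0,0]]
    - [[0,0,-0.2],[0,0,0]]
    - [[0,0,-0.8],[0,0,0]]
    - [[0,0,-1.6],[0,0,0]]
    - [[0,0,-2],[0,0,0]]
    - [[0,0,-2],[0,0,0]]
  finger_gap: 0.06

```text
time_s: 40.6
tool_pos: [0.5263, 0.0704, 0.2587]
ee_rot: [0.004, -0.001, 1.0, -0.0]
wrist_force: [0.4, -0.2, -0.6]
width: 0.0603
grip_force: 0.0
```

Call:
nudge_tcp:
  moves:
    - [[1,-0.4,-0.2],[0,0,0]]
    - [[2,-1.2,-0.2],[0,0,0]]
    - [[3,-2,-0.4],[0,0,0]]
    - [[4,-2.8,-0.6],[0,0,0]]
    - [[4.4,-3.4,-0.6],[0,0,0]]
    - [[4.4,-4,-0.6],[0,0,0]]
    - [[4.4,-4,-0.6],[0,0,0]]
    - [[4.4,-4,-0.6],[0,0,0]]

```text
time_s: 41.4
tool_pos: [0.3038, -0.131, 0.284]
ee_rot: [-0.0, 0.002, 1.0, 0.0]
wrist_force: [0.7, 0.2, 0.2]
width: 0.0602
grip_force: 0.0
```

```bash
python3 - <<'E'
from look1 import *
np.set_printoptions(precision=4,suppress=True)
T,Sd=manip.get_image("top"),manip.get_image("side")
for d in(T,Sd):
    c=[capmask(d["frame"])]
    for n,w,xy in CAPS: print(n,*joint([d],c,capk(w),xy,.13,[]))
o=[cv2.resize(T["frame"][170:340,190:520],(660,340)),cv2.resize(Sd["frame"][130:390,190:450],(260,260))]
o[1]=cv2.copyMakeBorder(o[1],0,0,0,400,cv2.BORDER_CONSTANT)
p=Sd["frame"][180:260,310:390]; o[1][:260,300:560]=cv2.resize(p,(260,260))
cv2.imwrite("pics/m8.png",np.vstack(o)[:,:,::-1])
E
```

```text
Wa [0.5174 0.3335] 0.940031111240387 [672]
Wb [0.521  0.2325] 0.9647738933563232 [687]
Sa [0.5221 0.0704] 0.899090588092804 [356]
Sb [ 0.534  -0.0721] 0.8864381313323975 [360]
Wa [0.5176 0.3317] 0.9023473858833313 [622]
Wb [0.5217 0.2301] 0.8701505064964294 [539]
Sa [0.5227 0.0676] 0.6943891048431396 [245]
Sb [ 0.5334 -0.0764] 0.6149139404296875 [201]
```

View pics/m8.png

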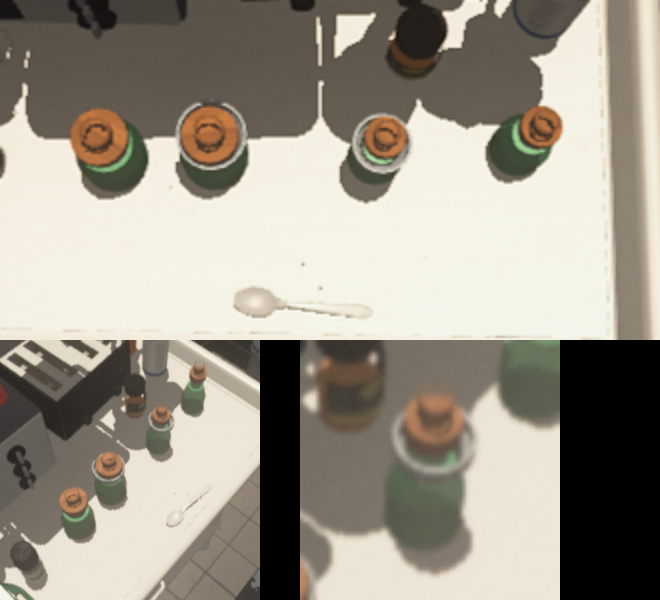

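The overview shows both collars on, four caps on and the spoon untouched. One close overlay on Sa will check how its collar sits.

Run:
```python
from look1 import *
o=[]
x,y=.523,.0705
for d in(manip.get_image("top"),manip.get_image("side")):
    c=proj(d,[[x,y,.1]])[0]; a=np.round(c-25).astype(int)
    p=cv2.resize(d["frame"][a[1]:a[1]+50,a[0]:a[0]+50],(400,400),interpolation=cv2.INTER_NEAREST).copy()
    for r,z in((.028,.11),(.0195,.106),(.0195,.124)): cv2.polylines(p,[np.round((proj(d,circ(x,y,r,z))-a+.5)*8).astype(np.int32)],True,(255,0,255),1)
    o.append(p)
cv2.imwrite("pics/m9.png",np.hstack(o)[:,:,::-1])
```

```text
(no output)
```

View pics/m9.png

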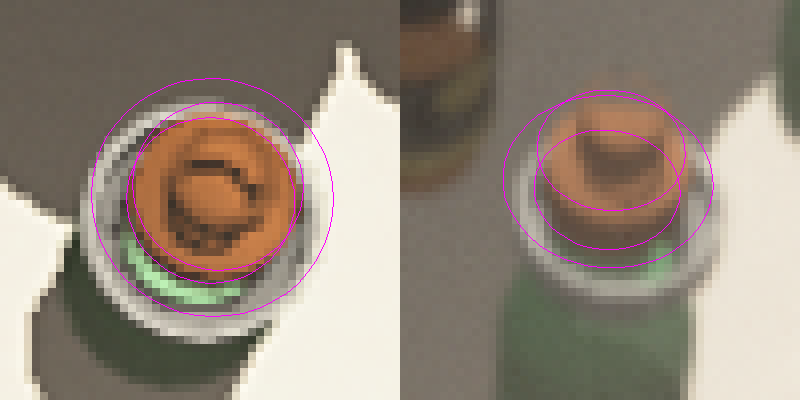

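The Sa collar sits a few mm off-centre toward (−x, +y). With its 3.5 mm radial play that may just be resting against the neck. I'll use the last view to check that with the shifted centre.

Run:
```python
from look1 import *
o=[]
for d in(manip.get_image("top"),manip.get_image("side")):
    c=proj(d,[[.52,.072,.08]])[0]; a=np.round(c-30).astype(int)
    p=cv2.resize(d["frame"][a[1]:a[1]+60,a[0]:a[0]+60],(400,400),interpolation=cv2.INTER_CUBIC).copy()
    for x,y,r,z in((.5177,.0742,.028,.11),(.5177,.0742,.028,.097),(.5206,.0722,.028,0),(.5206,.0722,.028,.044)): cv2.polylines(p,[np.round((proj(d,circ(x,y,r,z))-a+.5)*400/60).astype(np.int32)],True,(255,0,255),1)
    o.append(p)
cv2.imwrite("pics/m10.png",np.hstack(o)[:,:,::-1])
```

```text
(no output)
```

View pics/m10.png

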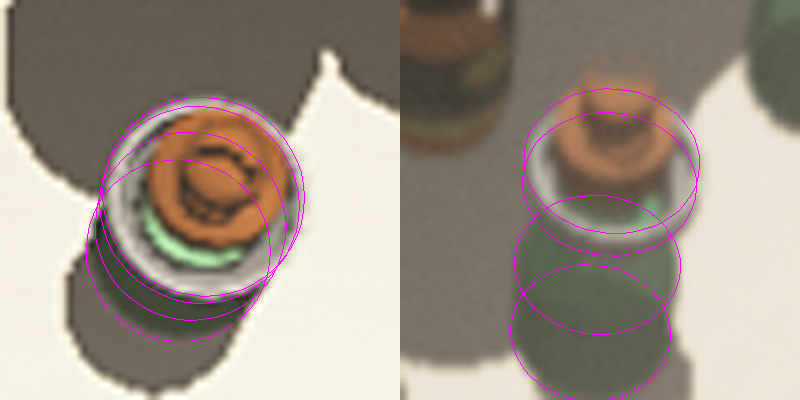

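The overlay matches in both cameras: the collar is level at seated height, about 3.5 mm off axis against a 7 mm limit. The bottle is upright and about 3 mm from where it stood. Handing in.

```bash
python3 -c "
from plant import manip
print(manip.sign_off())"
```

```text
the job is handed in; nothing more can be done
None
```

I put both collars that were out (one wide, one slim) on bottles of their size and refitted the caps. By the last camera check all four bottles were upright and capped, the slim collar level but about 3.5 mm off-centre (limit 7 mm). I handed the job in after about 42 s; no verdict came back.

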